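# Scoop the alloy buttons into the divided box

## Robot

A 7-joint arm with a two-finger parallel gripper is mounted at the origin on a cart in front of the work surface, level with it; the furniture and walls round the work are solid. World frame = base frame: x ahead of the robot, y to its left, z up, the work surface at z = 0. Lengths are in mm, angles in rad, forces in N, time in s.
With the tool pointing down it reaches from about 400 to 875 mm from the base axis. Payload 4.4 kg.
Tool frame: the origin (TCP) lies on the centre line of the jaws, within the pads' length; the fingertips stand 25 mm ahead of it and the grasp point (between the pads) lies 6 mm ahead of it; x points along the fingers, y is the direction in which the jaws open and shut, and the axes are right-handed (so a half turn about x gives the same grasp; the last joint's range is limited). The gripper opens to 85 mm and grips with 20 to 120 N. Pads are 22 mm wide; open, the fingers measure 114 mm over their backs; the gripper's body (76 mm by 85 mm) begins 54 mm behind the grasp point. The pads swing forward as they close: fully open they stand 13 mm farther back than shut.
Start: joints at [1.264, 0.628, 0.038, 1.517, -0.027, 0.996, -0.02], TCP at [155.038, -631.253, 256.313] pointing down, gripper open.
Joint ranges: [-3.06, 3.06], [-0.37, 2.12], [-1.25, 1.32], [0.18, 2.47], [-1.1, 4.24], [0.23, 1.98], [-2.94, 2.94]. Speed limits (rad/s): [2.57, 2.57, 3.14, 3.14, 3.14, 3.14, 3.14].

## Interface

Orientations are given as [roll, pitch, yaw] about the fixed x, y, z axes, in that order (R = Rz(yaw) Ry(pitch) Rx(roll)).
In Python, from cell import * gives the robot as it stands. The module is installed in compiled form; this text tells all that it offers.
- The arm moves only by the tool jog_arm, never from a script. Its argument "series" is a list of rows, each a list of 3 entries, a list of its own where there are three numbers: the turn, a rotation vector about the tool's x, y, z in degrees, then the shift along the tool's x, y, z in mm, then the gripper's target within -1 to 1 (shut at 1, half-way at 0, fully open at -1). In form: [[[rx, ry, rz], [dx, dy, dz], hand], ...]. A call has 1 to 8 rows; each row shifts and turns the commanded pose from where the row before left it, along the tool's axes as they then stand; what a row does not reach is not made up. A row lasts 1/8 s, in which the tool goes at most 62.5 mm and 10.7 degrees, less where a joint would pass 70% of its speed; a pose out of reach is approached as far as the arm can. A call is refused whole if a number of a shift passes 62.5 or a number of a turn 10.7, either way. A call with a gripper value outside its range is refused whole. The fingers move at their own pace and stop on an object; the grip force is fixed at half the most. Time passes only in rows, so rows that do not move let the fingers close. It gives the time, the measured TCP pose, the force and the opening at its end, in the units of the state.
- read_state(): the state, without advancing time (a new reading comes with each control period).
- get_image(name): name is "scene" or "top" or "wrist"; returns a dict with "img" (384x512x3 uint8, red, green, blue), "range_z" (384x512 float32, mm along the optical axis (not along the pixel's ray), 0 where there is no reading), "fovy" (degrees; the focal length in pixels is half the picture's height over the tangent of half this angle, whatever the lens; pixels are square), "cx", "cy" (the principal point, pixels), "cam_to_world" (4x4, takes a point from camera to world coordinates). Camera axes: x right, y up, looking along -z (the intrinsics and any distortion apply to the point x, -y, -z); pixel columns grow to the right and rows downward; lengths in mm; the calibration is good to about 2 mm. A picture is of the moment at which its call begins.
- finish_job(): hands the job in, once; it reports no verdict.
The state is a dict: "clock": time; "qpos": joint angles; "qd": joint speeds; "tau": joint torques, N m; "eef_pos": TCP position; "tool_rot": TCP orientation; "force": force on the tool from outside, world axes, zero at the start; "torque": the same for the moment, N m; "width": finger opening in mm.
Only numpy, scipy, OpenCV 4.12 (cv2) and the standard library are available. Lean on these libraries where they do the work, as an engineer would, in place of code of your own. Each camera call takes 0.05 s, during which the arm holds its last target. There are 200 camera calls.

## Task

Take the small scoop from its rest plate and use it to carry every metal button from the white tray into the grey four-cell box, one button to a cell, any button in any cell. The buttons are clean samples, so the gripper must not touch them: move them with the scoop only. Then stand the scoop upright on its rest plate again and let go; leave the other things on the worktop where they are.

Things in the scene. Friction and masses are not known exactly. Their poses are not given: they have to be found in the camera images.
- scoop: the hand scoop, a loose thing, 200 g: a small steel pan with a black upright handle. Origin: centre of the pan's underside; x points from the open nose to the back wall, z up (so the nose is at -x). It starts standing on its rest
- scoop_handle (a point): the place to grip on the scoop's handle: 14 mm to the scoop's +x and 85 mm above the pan's underside. The handle is an upright bar 18 mm deep (x) and 14 mm wide (y: close the fingers along the scoop's y), from 24 to 110 mm above the underside; axes as the scoop's
- scoop_base (a point): the centre of the underside of the scoop's pan. The pan is 46 mm long (x from -23 at the nose to +23) and 42 mm wide, floor 2 mm thick; side walls 16 mm high and 2 mm thick begin 10 mm behind the nose; the back wall is 26 mm high; the nose is open, and a single button fits (inside 44 x 38 mm, 24 mm high under the handle)
- tray_floor (a point): centre of the floor (2 mm above the worktop) of the white tray in which the buttons start; the tray is fixed. Inside 142 mm along this frame's x and 198 mm along y, walls 3 mm thick with tops 18 mm above its floor. At yaw 0 its -x wall is the one nearest the robot
- box_floor (a point): centre of the floor (3 mm above the worktop) of the grey four-cell box, which is fixed; 128 x 128 mm outside, walls and the two crossing dividers 3 mm thick, all tops 35 mm above this point. The dividers lie along this frame's x and y axes, so the cells' centres are at x = +-31 and y = +-31 mm; each is 59 mm square inside
- rest_top (a point): centre of the top (4 mm above the worktop) of the scoop rest, a flat square steel plate with a dark rubber top, 76 x 76 mm, fixed
- button_0_mid (a point): the middle (half-way up) of an alloy button, when there is one: a smooth, dark, dome-topped metal lump 30 mm across and 17 mm high, 45 g; its rim is undercut: below 6 mm it slopes in to a flat foot 16 mm across, so that a scoop pushed at it with a wall behind slips under it. It slides off steel at 11 to 17 degrees of slope
- button_1_mid (a point): the middle (half-way up) of an alloy button, when there is one: a smooth, dark, dome-topped metal lump 30 mm across and 17 mm high, 45 g; its rim is undercut: below 6 mm it slopes in to a flat foot 16 mm across, so that a scoop pushed at it with a wall behind slips under it. It slides off steel at 11 to 17 degrees of slope
- button_2_mid (a point): the middle (half-way up) of an alloy button, when there is one: a smooth, dark, dome-topped metal lump 30 mm across and 17 mm high, 45 g; its rim is undercut: below 6 mm it slopes in to a flat foot 16 mm across, so that a scoop pushed at it with a wall behind slips under it. It slides off steel at 11 to 17 degrees of slope
- button_3_mid (a point): the middle (half-way up) of an alloy button, when there is one: a smooth, dark, dome-topped metal lump 30 mm across and 17 mm high, 45 g; its rim is undercut: below 6 mm it slopes in to a flat foot 16 mm across, so that a scoop pushed at it with a wall behind slips under it. It slides off steel at 11 to 17 degrees of slope
- round_block: bystander: flat round steel hardness test block, 55 mm across, 11 mm high; origin at the centre of its underside
- jar: bystander: small jar with a lid, 38 mm across, 48 mm high; origin at the centre of its underside
Mind the look-alikes: they are no part of the job. Leave any blue look-alike of the part that bears rest_top alone.

How it is judged (in metres and radians):
On the way, in this order (a step that is already met when the one before it is completed fails the run):
1. the scoop is lifted off its rest (z of scoop_base in the frame of rest_top above 0.03 m), for 0.2 s.
2. every button lies in a cell of the box, one to a cell (x of button_0_mid in the frame of box_floor between -0.061 and 0.061 m and y of button_0_mid in the frame of box_floor between -0.061 and 0.061 m and z of each of button_0_mid, button_1_mid, button_2_mid, button_3_mid in the frame of box_floor below 0.028 m and x of button_1_mid in the frame of box_floor between -0.061 and 0.061 m and y of button_1_mid in the frame of box_floor between -0.061 and 0.061 m and x of button_2_mid in the frame of box_floor between -0.061 and 0.061 m and y of button_2_mid in the frame of box_floor between -0.061 and 0.061 m and x of button_3_mid in the frame of box_floor between -0.061 and 0.061 m and y of button_3_mid in the frame of box_floor between -0.061 and 0.061 m and ((x of button_1_mid in the frame of box_floor above 0 m and x of button_0_mid in the frame of box_floor below 0 m) or (x of button_1_mid in the frame of box_floor below 0 m and x of button_0_mid in the frame of box_floor above 0 m) or (y of button_1_mid in the frame of box_floor above 0 m and y of button_0_mid in the frame of box_floor below 0 m) or (y of button_1_mid in the frame of box_floor below 0 m and y of button_0_mid in the frame of box_floor above 0 m)) and ((x of button_2_mid in the frame of box_floor above 0 m and x of button_0_mid in the frame of box_floor below 0 m) or (x of button_2_mid in the frame of box_floor below 0 m and x of button_0_mid in the frame of box_floor above 0 m) or (y of button_2_mid in the frame of box_floor above 0 m and y of button_0_mid in the frame of box_floor below 0 m) or (y of button_2_mid in the frame of box_floor below 0 m and y of button_0_mid in the frame of box_floor above 0 m)) and ((x of button_2_mid in the frame of box_floor above 0 m and x of button_1_mid in the frame of box_floor below 0 m) or (x of button_2_mid in the frame of box_floor below 0 m and x of button_1_mid in the frame of box_floor above 0 m) or (y of button_2_mid in the frame of box_floor above 0 m and y of button_1_mid in the frame of box_floor below 0 m) or (y of button_2_mid in the frame of box_floor below 0 m and y of button_1_mid in the frame of box_floor above 0 m)) and ((x of button_3_mid in the frame of box_floor above 0 m and x of button_0_mid in the frame of box_floor below 0 m) or (x of button_3_mid in the frame of box_floor below 0 m and x of button_0_mid in the frame of box_floor above 0 m) or (y of button_3_mid in the frame of box_floor above 0 m and y of button_0_mid in the frame of box_floor below 0 m) or (y of button_3_mid in the frame of box_floor below 0 m and y of button_0_mid in the frame of box_floor above 0 m)) and ((x of button_3_mid in the frame of box_floor above 0 m and x of button_1_mid in the frame of box_floor below 0 m) or (x of button_3_mid in the frame of box_floor below 0 m and x of button_1_mid in the frame of box_floor above 0 m) or (y of button_3_mid in the frame of box_floor above 0 m and y of button_1_mid in the frame of box_floor below 0 m) or (y of button_3_mid in the frame of box_floor below 0 m and y of button_1_mid in the frame of box_floor above 0 m)) and ((x of button_3_mid in the frame of box_floor above 0 m and x of button_2_mid in the frame of box_floor below 0 m) or (x of button_3_mid in the frame of box_floor below 0 m and x of button_2_mid in the frame of box_floor above 0 m) or (y of button_3_mid in the frame of box_floor above 0 m and y of button_2_mid in the frame of box_floor below 0 m) or (y of button_3_mid in the frame of box_floor below 0 m and y of button_2_mid in the frame of box_floor above 0 m))), for 0.2 s.
3. the scoop stands on its rest (horizontal distance between scoop_base and rest_top below 0.025 m and angle between scoop_base's own z axis and vertical below 0.12 rad and z of scoop_base in the frame of rest_top between -0.003 and 0.005 m and linear speed of scoop below 0.02 m/s), for 0.2 s.
At the end, for the whole second after the job is handed in: every button that is there lies in a cell of the box, its middle below the cell tops (under 28 mm above the box floor), no two in one cell; the scoop stands upright (within 7 degrees) on its rest plate, the centre of its pan within 25 mm of the plate's centre, and is released (all of step 2 and all of step 3); the robot touches nothing.
It fails at once if the gripper or arm touches a button (contact force between any of the fingers, the arm and button_0 above 0.5 N or contact force between any of the fingers, the arm and button_1 above 0.5 N or contact force between any of the fingers, the arm and button_2 above 0.5 N or contact force between any of the fingers, the arm and button_3 above 0.5 N).
It fails at once if a bystander (round block, jar) is pushed more than 20 mm (distance of any of round_block, jar from where it was at the start of the episode above 0.02 m).
Of button_0, button_1, button_2, button_3 only 3 to 4 are there at a start; the rules pass over those that are not, and their reading is None.
At some moment in a run one of button_0, button_1, button_2, button_3 may be knocked a few centimetres aside while the robot is not near it.
It also fails if it takes over 208 s, if anything falls off the work surface, if the arm or the gripper's body presses on something with over 40 N, if the wrist force passes 120 N, or if a joint passes its speed limit or range.

## Working session

There is one attempt and no reset: what is moved stays moved. The work goes in short steps, Python scripts to look and compute and a tool call to move; the robot and the scene stay as the last step left them, time stands still between calls to the robot, and variables do not carry over. Pictures are saved under pics/ and viewed, about 12 in all and at most 16, crops included, and the job is handed in when it is done.

Besides the shell and the picture viewer there is one more tool, called after ">>>" as a command line: name --argument value ..., lists and objects as JSON in quotes. jog_arm: Moves the arm, as the interface text tells. Its arguments: {"type":"object","properties":{"series":{"type":"array"}},"required":["series"]}

```bash
mkdir -p pics; cat > h.py <<'E'
from cell import *
import numpy as np, cv2
def snap(n,fn=None):
    d=get_image(n)
    if fn: cv2.imwrite('pics/'+fn,d['img'][:,:,::-1])
    return d
def f(d): return d['img'].shape[0]/2/np.tan(np.radians(d['fovy'])/2)
def ray(d,u,v):
    M=np.array(d['cam_to_world']); r=np.array([(u-d['cx'])/f(d),-(v-d['cy'])/f(d),-1.])
    return M[:3,3],M[:3,:3]@r
def onz(d,u,v,z):
    o,r=ray(d,u,v); return o+r*(z-o[2])/r[2]
def dep(d,u,v):
    o,r=ray(d,u,v); return o+r*d['range_z'][int(v),int(u)]
def cloud(d):
    H,W=d['range_z'].shape; u,v=np.meshgrid(np.arange(W),np.arange(H))
    M=np.array(d['cam_to_world']); z=d['range_z']
    p=np.stack([(u-d['cx'])/f(d)*z,-(v-d['cy'])/f(d)*z,-z],-1)
    return p@M[:3,:3].T+M[:3,3]
E
python3 - <<'E'
from h import *
a=snap('scene','s1.png');b=snap('top','t1.png')
cv2.imwrite('pics/both.png',cv2.resize(np.vstack([a['img'],b['img']])[:,:,::-1],None,fx=.78,fy=.78))
for d in(a,b): print({k:d[k] for k in d if k not in('img','range_z')})
print(read_state())
E
```

```text
{'fovy': 50.29680098981489, 'cx': 247.97760518725872, 'cy': 193.05795499236612, 'cam_to_world': array([[ 7.58755212e-01,  4.58514782e-01, -4.62660482e-01,
         6.47535260e+01],
       [-6.51373433e-01,  5.36042987e-01, -5.37001459e-01,
        -2.56745134e+02],
       [ 1.78279960e-03,  7.08817403e-01,  7.05389758e-01,
         7.22834143e+02],
       [ 0.00000000e+00,  0.00000000e+00,  0.00000000e+00,
         1.00000000e+00]])}
{'fovy': 44.37160584622802, 'cx': 259.0772389947606, 'cy': 185.16846657554944, 'cam_to_world': array([[ 6.75199675e-03,  9.85995916e-01, -1.66632720e-01,
         2.35534719e+02],
       [-9.99976032e-01,  6.91277861e-03,  3.84897726e-04,
         1.99316074e+02],
       [ 1.53140269e-03,  1.66626128e-01,  9.86018959e-01,
         1.35785741e+03],
       [ 0.00000000e+00,  0.00000000e+00,  0.00000000e+00,
         1.00000000e+00]])}
{'clock': 0.1, 'qpos': array([ 1.26418308,  0.62923579,  0.03845228,  1.51827203, -0.02699624,
        0.99631886, -0.02000458]), 'qd': array([ 6.91251961e-04,  2.32231809e-04,  1.53493626e-05, -2.20479983e-03,
        1.78994638e-04, -1.70633766e-03, -9.56452943e-04]), 'tau': array([ 2.19518464e-03, -5.64531970e+01,  1.23010777e+00, -1.93977159e+01,
        1.12490388e-02,  5.36061954e-03, -2.42698866e-05]), 'eef_pos': array([ 154.91986138, -630.72850609,  255.49143099]), 'tool_rot': array([-1.55669421,  1.56908044,  1.82570297]), 'force': array([0.6765824 , 0.19353514, 0.16657598]), 'torque': array([-0.00272269,  0.05499646, -0.03391695]), 'width': 85.3176027413887}
```

View pics/both.png

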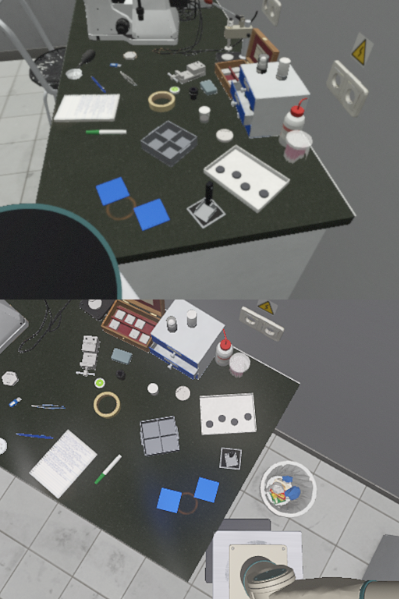

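The picture shows the white tray with 4 dark buttons (top view about (292,146) full scale), the grey box (203,172), the rest with the scoop (295,203), and two blue plates that are look-alikes of the rest. The round block, the jar and other items are near (235,120). I'll enlarge the view and measure.

```bash
python3 - <<'E'
from h import *
b=snap('top');P=cloud(b)
im=b['img'];c=im[80:280,150:400]
cv2.imwrite('pics/t2.png',cv2.resize(c[:,:,::-1],None,fx=3.2,fy=3))
hsv=cv2.cvtColor(im,cv2.COLOR_RGB2HSV)
def comps(m,amin,name,z):
    n,l,s,ce=cv2.connectedComponentsWithStats(m.astype(np.uint8))
    for i in range(1,n):
        u,v=ce[i]
        if s[i,4]>amin and 150<u<400 and 80<v<280:
            cs,_=cv2.findContours((l==i).astype(np.uint8),0,2);r=cv2.minAreaRect(max(cs,key=cv2.contourArea))
            pts=np.array([onz(b,*q,z) for q in cv2.boxPoints(r)])
            print(name,ce[i].round(1),s[i,4],'ctr',pts.mean(0).round(1),'rect',pts[:,:2].round(0).tolist(),'z med',np.median(P[l==i][:,2]).round(1))
# tray : bright
comps((hsv[...,2]>190)&(hsv[...,1]<40)&(P[...,2]<60),150,'white',20)
x=P[...,0];y=P[...,1];z=P[...,2]
comps((z>25)&(z<55)&(hsv[...,1]<60)&(np.abs(x-560)<250),150,'high',38)
comps((z>60)&(z<130),10,'tall',114)
comps((hsv[...,2]<110)&(z>10)&(z<25),20,'btn?',19)
E
```

```text
white [234.4 120.1] 236 ctr [656.2 272.6  20. ] rect [[681.0, 298.0], [681.0, 248.0], [632.0, 247.0], [632.0, 297.0]] z med 11.6
white [291.2 146.8] 2887 ctr [574.9 103.6  20. ] rect [[638.0, 210.0], [652.0, 4.0], [511.0, -1.0], [498.0, 202.0]] z med 3.1
white [369.4 242.7] 1068 ctr [ 302.3 -115.7   20. ] rect [[403.0, -16.0], [404.0, -222.0], [202.0, -213.0], [200.0, -12.0]] z med -498.2
white [356.6 234. ] 196 ctr [322.8 -80.9  20. ] rect [[303.0, -34.0], [349.0, -38.0], [342.0, -128.0], [297.0, -123.0]] z med -749.6
high [203.9 174.2] 458 ctr [488.  354.6  38. ] rect [[540.0, 435.0], [564.0, 299.0], [436.0, 275.0], [412.0, 409.0]] z med 35.5
tall [297.6 196.8] 51 ctr [414.5  96.1 114. ] rect [[425.0, 105.0], [425.0, 87.0], [404.0, 87.0], [404.0, 105.0]] z med 111.6
btn? [317.6 149.6] 28 ctr [567.2  28.8  19. ] rect [[579.0, 39.0], [579.0, 18.0], [555.0, 19.0], [555.0, 39.0]] z med 17.4
btn? [284.4 152. ] 28 ctr [559.8 126.   19. ] rect [[560.0, 141.0], [576.0, 127.0], [559.0, 111.0], [544.0, 125.0]] z med 17.4
btn? [300.3 156.4] 26 ctr [547.4  80.1  19. ] rect [[558.0, 92.0], [558.0, 68.0], [537.0, 69.0], [537.0, 92.0]] z med 17.2
btn? [268.2 159.7] 34 ctr [537.8 173.3  19. ] rect [[548.0, 185.0], [548.0, 162.0], [527.0, 162.0], [527.0, 185.0]] z med 17.1
```

View pics/t2.png

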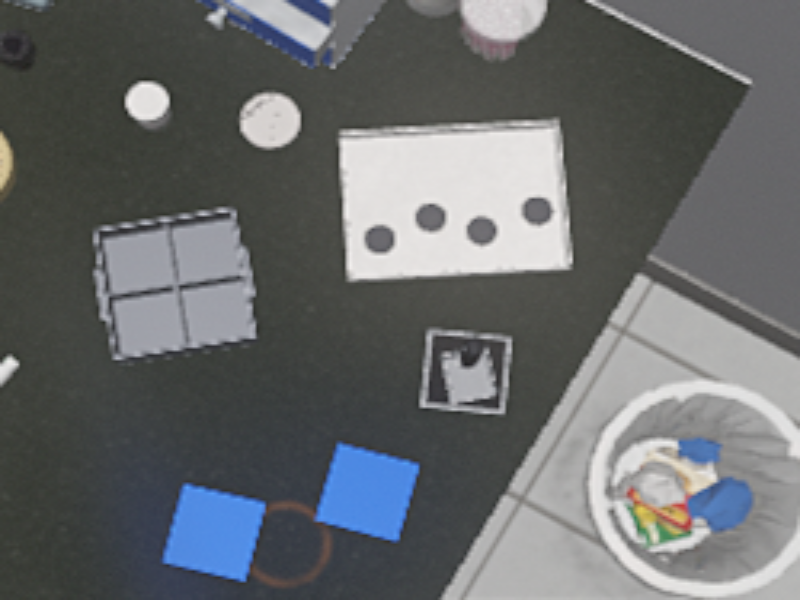

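Candidates for the rest are two blue plates (crop px (213,532) and (368,492)) and the grey-framed plate with the black top at (466,372). The last one carries the scoop, so it is the rest. The enlarged crop confirms this. The four buttons are at crop px (380,239), (430,217), (481,230) and (537,211). Next I'll check the scoop handle from both views, the free space on the path, and the turn needed.

```bash
cat >> h.py <<'E'
from scipy.spatial.transform import Rotation as R
def toolR(yaw,tilt=0):
    # scoop-like frame: scoop x = (cos yaw, sin yaw), z up; tilt>0 = nose(-x) down [deg]; tool x = -scoop z, tool y = scoop y
    S=R.from_euler('z',yaw)*R.from_euler('y',-tilt,degrees=True)
    m=S.as_matrix(); return R.from_matrix(np.stack([-m[:,2],m[:,1],m[:,0]],1))
def cur():
    s=read_state(); return np.array(s['eef_pos']),R.from_euler('xyz',s['tool_rot']),s
def rel(p,q):
    P,Q,s=cur(); return Q.inv().apply(np.array(p)-P).round(1),(Q.inv()*q).as_rotvec(degrees=True).round(2)
E
python3 - <<'E'
from h import *
p,q,s=cur(); print('tool axes\n',q.as_matrix().round(3))
a=get_image('scene');b=get_image('top')
for d,n in((a,'scene'),(b,'top')):
    P=cloud(d);x,y,z=P[...,0],P[...,1],P[...,2]
    k=(z>65)&(z<125)&(x>360)&(x<460)&(y>50)&(y<150)
    print(n,'handle',k.sum(),P[k].mean(0).round(1),'top',P[k&(z>105)].mean(0).round(1),z[k].max())
    k=(z>2)&(z<9)&(abs(x-400)<70)&(abs(y-95)<70)
    pts=P[k][:,:2].astype(np.float32);r=cv2.minAreaRect(pts);print(' rest',k.sum(),r,np.median(P[k][:,2]))
    k=(z>12)&(z<26)&(abs(x-575)<110)&(abs(y-103)<130)&~((abs(x-565)<55)&(abs(y-103)<85))
    r=cv2.minAreaRect(P[k][:,:2].astype(np.float32));print(' tray',k.sum(),r,z[k].mean())
    k=(z>31)&(z<45)&(abs(x-488)<100)&(abs(y-354)<100)
    r=cv2.minAreaRect(P[k][:,:2].astype(np.float32));print(' box',k.sum(),r,z[k].mean())
    g=(z>150)&(y<60)&(d['range_z']>0); 
    if g.any():
        H,xe,ye=np.histogram2d(x[g],y[g],bins=[np.arange(-100,900,100),np.arange(-900,100,100)]);print(H.astype(int))
E
```

```text
tool axes
 [[-0.     0.238 -0.971]
 [ 0.001 -0.971 -0.238]
 [-1.    -0.001  0.   ]]
scene handle 177 [416.1  93.2  94.7] top [417.7  94.6 110.7] 114.40917970543035
 rest 751 ((399.22003173828125, 94.70368194580078), (123.25593566894531, 133.00294494628906), 87.99243927001953) 3.9216124190018036
 tray 632 ((577.6952514648438, 106.62596893310547), (150.2940216064453, 204.1746368408203), 3.7537550926208496) 16.583105582863066
 box 495 ((489.6900939941406, 357.6641540527344), (131.2523651123047, 140.31277465820312), 10.231023788452148) 34.37917878833171
[[    0     0     0     0     0     0     0     0     0]
 [    0     0     0     0     0     0     0 16291     0]
 [    0     0     0     0     0     0     0     0     0]
 [    0     0     0     0     0     0     0     0     0]
 [    0     0     0     0     0     0     0     0     0]
 [    0     0     0     0     0     0     0     0     0]
 [    0     0     0     0     0     0     0     0     0]
 [    0     0     0     0     0     0   374   311     0]
 [    0     0     0     0     0     0     0  3622  6845]]
top handle 50 [416.3  94.8 103
[... 162 characters left out ...]
211452487759971
 tray 312 ((578.4017333984375, 93.13177490234375), (149.76321411132812, 223.0859375), 3.810056209564209) 19.078055354798988
 box 372 ((489.05999755859375, 355.1255798339844), (129.51919555664062, 137.9058380126953), 9.95553207397461) 36.50719104162037
[[   0    0    0    0    0    0    0    0    0]
 [   0    0    0    0    0    0    0 1869 2359]
 [   0    0    0    0    0    0    0    0    0]
 [   0    0    0    0    0    0    0    0    0]
 [   0    0    0    0    0    0    0    0    0]
 [   0    0    0    0    0    0    0    0    0]
 [   0    0    0    0  383  652    0    0    0]
 [   0    0    0    0    0 1799 5931  850    0]
 [   0    0    0    0    0    0    0 4591 3120]]
```

>>> jog_arm --series '[[[0,0,0],[0,-31,-45],-1],[[0,0,0],[0,-31,-45],-1],[[0,0,0],[0,-31,-45],-1],[[0,0,0],[0,-31,-45],-1],[[0,0,0],[0,-31,-45],-1],[[0,0,0],[0,-31,-45],-1],[[0,0,0],[0,-31,-45],-1],[[0,0,0],[0,-31,-45],-1]]'

```text
clock: 1.25
eef_pos: [446.6, -303.2, 256.5]
tool_rot: [2.248, 1.57, -0.653]
force: [-0.2, -0.5, 0.4]
width: 85.5
```

>>> jog_arm --series '[[[0,0,0],[0,-46,-10],-1],[[0,0,0],[0,-46,-10],-1],[[0,0,0],[0,-46,-10],-1],[[0,0,0],[0,-46,-10],-1],[[0,0,0],[0,-46,-10],-1],[[0,0,0],[0,-46,-10],-1],[[0,0,0],[0,-46,-10],-1],[[0,0,0],[0,-46,-10],-1]]'

```text
clock: 2.25
eef_pos: [435.4, 73.4, 256.5]
tool_rot: [2.97, 1.57, 0.069]
force: [0.3, -0.1, 0.2]
width: 85.0
```

```bash
python3 - <<'E'
s=open('h.py').read().replace("np.stack([-m[:,2],m[:,1],m[:,0]],1)","np.stack([-m[:,2],-m[:,1],-m[:,0]],1)")
open('h.py','w').write(s)
E
python3 - <<'E'
from h import *
p,q,s=cur(); print(p,q.as_matrix().round(3),s['qpos'].round(2))
d=snap('wrist','w1.png')
E
```

```text
[435.37884962  73.36260843 256.51641266] [[ 0.001  0.238 -0.971]
 [ 0.    -0.971 -0.238]
 [-1.     0.    -0.001]] [-0.2   0.33 -0.05  2.07  0.02  0.74 -1.59]
```

View pics/w1.png

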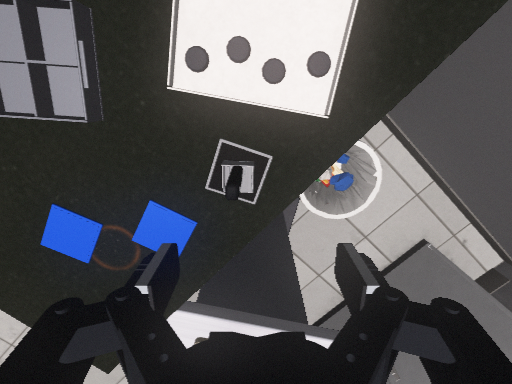

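The wrist view shows the scoop at (238,180) on its framed rest, with its pan almost square to the image. The tray and buttons are above it and the blue plates lower left. I'll measure the scoop's yaw and position from this view's depth.

```bash
python3 - <<'E'
from h import *
d=snap('wrist');P=cloud(d);x,y,z=P[...,0],P[...,1],P[...,2]
print('cam',d['cam_to_world'][:3,3],d['fovy'])
loc=(abs(x-405)<45)&(abs(y-95)<45)
for lo,hi in((1,8),(8,14),(14,22),(22,35),(35,60),(60,85),(85,104),(104,120)):
    k=loc&(z>lo)&(z<=hi)
    if k.sum()>5:
        r=cv2.minAreaRect(P[k][:,:2].astype(np.float32));print(lo,hi,k.sum(),P[k].mean(0).round(1),np.round(r[0],1),np.round(r[1],1),round(r[2],1))
hsv=cv2.cvtColor(d['img'],cv2.COLOR_RGB2HSV)
m=((hsv[...,2]>140)&loc&(z<30)&(z>2)).astype(np.uint8)
n,l,s,c=cv2.connectedComponentsWithStats(m)
for i in range(1,n):
    if s[i,4]>60:
        cs,_=cv2.findContours((l==i).astype(np.uint8),0,2);cc=max(cs,key=cv2.contourArea)
        r=cv2.minAreaRect(cc);b=cv2.boxPoints(r);print('px',c[i].round(1),s[i],'z',np.median(z[l==i]).round(1));print([onz(d,*q,6)[:2].round(1).tolist() for q in b])
cv2.imwrite('pics/w2.png',cv2.resize(d['img'][125:215,190:290,::-1],None,fx=6,fy=6,interpolation=cv2.INTER_CUBIC))
E
```

```text
cam [514.49024829 102.16890292 375.14884201] 70.06244538169517
1 8 2493 [412.   96.3   4.7] [405.1  95. ] [89.7 89.8] 0.0
8 14 64 [413.6  96.3   9.9] [406.6  95.5] [44.7 40.5] 11.6
14 22 117 [415.2  98.3  19.7] [411.   96.5] [35.8 41.5] 11.3
22 35 122 [426.1  99.7  29. ] [416.9  98.1] [23.5 41.3] 11.0
35 60 62 [427.1  98.4  47.5] [425.4  97.1] [16.3  7.7] 70.0
60 85 77 [427.2  98.7  73. ] [424.5  96.8] [17.   8.9] 67.6
85 104 63 [427.5  99.3  94.3] [424.5  96.9] [16.8  9.2] 69.3
104 120 239 [421.4  98.2 112.9] [420.4  98. ] [17.4 13.4] 15.4
px [241.3 170.3] [211 141  67  64 482] z 5.0
[[378.4, 138.4], [451.3, 130.5], [445.7, 56.7], [371.0, 60.2]]
px [253.2 181.3] [247 167  12  27 248] z 7.0
[[384.7, 86.1], [423.2, 90.7], [425.0, 76.0], [386.5, 71.0]]
```

View pics/w2.png

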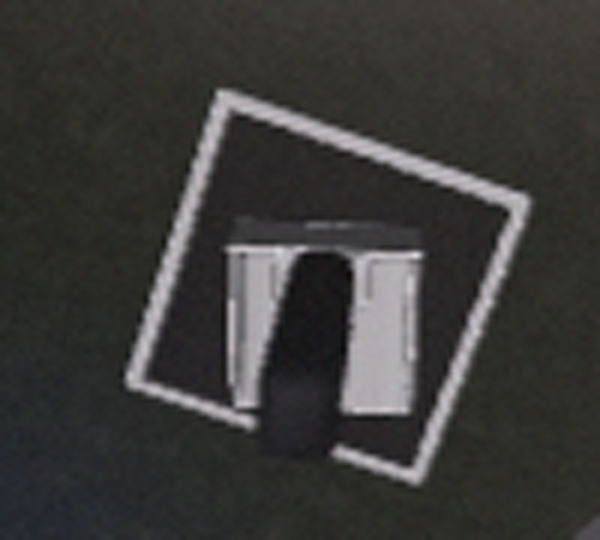

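>>> jog_arm --series '[[[1,0,0],[0,-14,5],-1],[[1,0,0],[0,-13,5],-1],[[0,0,0],[30,0,0],-1],[[0,0,0],[30,0,0],-1],[[0,0,0],[30,0,0],-1],[[0,0,0],[30,0,0],-1],[[0,0,0],[25,0,0],-1],[[0,0,0],[16,0,0],-1]]'

```text
clock: 3.35
eef_pos: [419.4, 95.0, 94.2]
tool_rot: [0.465, 1.57, -2.472]
force: [0.5, -1.1, -0.4]
width: 85.6
```

>>> jog_arm --series '[[[0,0,0],[0,0,0],1],[[0,0,0],[0,0,0],1],[[0,0,0],[0,0,0],1],[[0,0,0],[0,0,0],1],[[0,0,0],[0,0,0],1],[[0,0,0],[0,0,0],1],[[0,0,0],[0,0,0],1],[[0,0,0],[0,0,0],1]]'

```text
clock: 4.35
eef_pos: [420.1, 96.1, 96.0]
tool_rot: [-3.081, 1.569, 0.266]
force: [-0.5, 0.3, 7.1]
width: 13.4
```

>>> jog_arm --series '[[[0,0,0],[-20,0,0],1],[[0,0,0],[-30,0,0],1],[[0,0,0],[-30,0,0],1],[[0,0,0],[-20,0,0],1],[[0,0,0],[0,0,0],1],[[0,0,0],[0,0,0],1]]'

```text
clock: 5.1
eef_pos: [418.9, 95.7, 194.7]
tool_rot: [0.117, 1.57, -2.818]
force: [-0.5, -0.9, -2.3]
width: 13.3
```

```bash
python3 - <<'E'
from h import *
p,q,s=cur(); print(p.round(1),q.as_matrix().round(3),s['qpos'].round(2),s['width'])
for n in('scene','top'):
    d=get_image(n);P=cloud(d);x,y,z=P[...,0],P[...,1],P[...,2]
    for lo,hi in((90,112),(112,135),(135,160)):
        k=(abs(x-p[0])<50)&(abs(y-p[1])<50)&(z>lo)&(z<hi); 
        if k.sum()>5:print(n,lo,k.sum(),P[k].mean(0).round(1),np.percentile(P[k],5,axis=0).round(),np.percentile(P[k],95,axis=0).round())
    cv2.imwrite(f'pics/g_{n}.png',cv2.resize(d['img'][:,:,::-1],None,fx=.5,fy=.5))
    if n=='top': t=d
    else: sc=d
w=get_image('wrist')
a=cv2.resize(sc['img'][200:320,200:320],(384,384));b=w['img'][:,:384]
cv2.imwrite('pics/g.png',np.hstack([a,b])[:,:,::-1])
# buttons
hsv=cv2.cvtColor(w['img'],cv2.COLOR_RGB2HSV);print('wrist V range',np.percentile(hsv[...,2],[5,50,95]))
E
```

```text
[418.9  95.7 194.7] [[-0.001  0.205 -0.979]
 [-0.    -0.979 -0.205]
 [-1.     0.     0.001]] [-0.26  0.42 -0.04  2.17  0.03  0.55 -1.69] 13.274458883550015
scene 90 442 [403.8  94.3 104.4] [383.  73. 102.] [425. 113. 110.]
scene 112 145 [416.3  92.2 120.9] [395.  73. 113.] [430. 117. 133.]
scene 135 80 [414.1  91.7 147.1] [409.  89. 137.] [423.  98. 157.]
top 90 167 [396.5  90.8 105.5] [383.  70. 102.] [413. 108. 109.]
top 112 14 [398.4  98.4 117.5] [388.  68. 113.] [409. 112. 122.]
wrist V range [ 19.  47. 245.]
```

View pics/g.png

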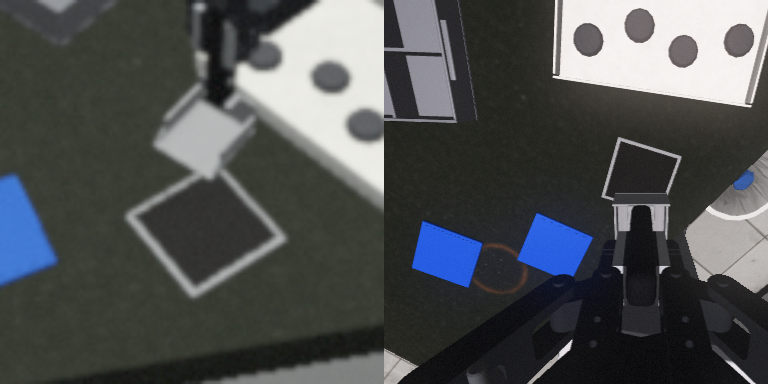

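The scoop is held upright and level: pan at scene-crop (205,135), and seen in the wrist view below the rest at (642,170). Next I'll measure the buttons, tray walls, rest and box precisely from the wrist and top views.

```bash
cat >> h.py <<'E'
TC=np.array([577.,104.]);TY=np.radians(3.8)
def toT(p,c=TC,y=TY):
    q=np.atleast_2d(p)[:,:2]-c; return np.stack([q[:,0]*np.cos(y)+q[:,1]*np.sin(y),-q[:,0]*np.sin(y)+q[:,1]*np.cos(y)],1)
def buttons(d,zc=10,region=None,amin=20):
    P=cloud(d);t=toT(P.reshape(-1,3)).reshape(P.shape[:2]+(2,));z=P[...,2]
    hsv=cv2.cvtColor(d['img'],cv2.COLOR_RGB2HSV)
    m=(hsv[...,2]<150)&(abs(t[...,0])<69)&(abs(t[...,1])<97)&(z>5)&(z<30)
    n,l,s,c=cv2.connectedComponentsWithStats(m.astype(np.uint8)); o=[]
    for i in range(1,n):
        if s[i,4]>amin:
            w=onz(d,*c[i],zc); o.append((w[:2].round(1).tolist(),toT(w)[0].round(1).tolist(),int(s[i,4]),round(float(z[l==i].max()),1)))
    return o
E
python3 - <<'E'
from h import *
for n in('wrist','top','scene'):
    d=get_image(n);P=cloud(d);x,y,z=P[...,0],P[...,1],P[...,2]
    for o in buttons(d): print(n,o)
    hsv=cv2.cvtColor(d['img'],cv2.COLOR_RGB2HSV)
    # tray: whole white region, hull rect at wall-top height
    m=((hsv[...,2]>185)&(hsv[...,1]<40)&(abs(x-577)<120)&(abs(y-104)<150)&(z<30)&(z>-5)).astype(np.uint8)
    m=cv2.morphologyEx(m,cv2.MORPH_OPEN,np.ones((3,3)))
    cs,_=cv2.findContours(m,0,2);c=max(cs,key=cv2.contourArea)[:,0]
    for zz in(2,20):
        w=np.array([onz(d,*q,zz)[:2] for q in c],np.float32);r=cv2.minAreaRect(w);print(' tray@',zz,np.round(r[0],1),np.round(r[1],1),round(r[2],2))
    # rest frame
    m=((hsv[...,2]>120)&(hsv[...,1]<60)&(abs(x-411)<55)&(abs(y-96)<55)&(z<12)&(z>-3)).astype(np.uint8)
    ys,xs=np.nonzero(m)
    if len(xs)>30:
        w=np.array([onz(d,a,b,4)[:2] for a,b in zip(xs,ys)],np.float32);r=cv2.minAreaRect(w);print(' rest',len(xs),np.round(r[0],1),np.round(r[1],1),round(r[2],1))
    # box hull from high points
    k=(z>30)&(z<45)&(abs(x-489)<85)&(abs(y-356)<85)&(hsv[...,1]<70)
    if k.sum()>100:
        w=P[k][:,:2].astype(np.float32);lo=cv2.minAreaRect(w);print(' box',k.sum(),np.round(lo[0],1),np.round(lo[1],1),round(lo[2],1))
E
```

```text
wrist ([565.5, 7.7], [-17.9, -95.4], 316, 20.3)
wrist ([562.1, 129.1], [-13.2, 26.1], 790, 22.1)
wrist ([539.9, 175.8], [-32.3, 74.2], 758, 21.8)
wrist ([569.5, 30.8], [-12.3, -72.6], 765, 21.7)
wrist ([549.0, 82.1], [-29.4, -20.0], 727, 21.5)
 tray@ 2 [553.8 107.1] [ 99.  201.9] 4.08
 tray@ 20 [550.7 107.5] [ 93.3 190.2] 4.08
 rest 537 [410.9  97. ] [75.2 75.3] 84.4
 box 2050 [484.  325.2] [110.8  74.5] 3.7
top ([562.1, 126.8], [-13.4, 23.7], 60, 24.0)
top ([540.6, 172.7], [-31.7, 70.9], 64, 25.3)
 tray@ 2 [579.4 103.4] [142.7 205.9] 3.71
 tray@ 20 [574.8 104.7] [140.8 203.2] 3.71
 rest 108 [416.1  93.8] [77.7 86.6] 85.4
 box 387 [489.3 355.1] [129.2 138.2] 9.7
scene ([540.7, 172.6], [-31.7, 70.8], 73, 19.6)
scene ([563.0, 127.9], [-12.4, 24.8], 90, 19.7)
scene ([549.7, 81.2], [-28.7, -20.9], 97, 20.1)
scene ([570.4, 30.0], [-11.5, -73.4], 101, 20.1)
 tray@ 2 [584.8 100.7] [136.2 180. ] 3.75
 tray@ 20 [571.8  91.8] [132.8 175.5] 3.75
 rest 286 [411.6  95. ] [77.2 77.6] 84.5
 box 473 [488.6 358. ] [129.3 140.2] 10.3
```

>>> jog_arm --series '[[[4,0,0],[0,0,0],1],[[4,0,0],[0,0,0],1],[[0,0,0],[0,-4.5,-35],1],[[0,0,0],[0,-4.5,-45],1],[[0,0,0],[0,-4.5,-45],1],[[0,0,0],[0,-4.5,-45],1],[[0,0,0],[0,-4.5,-35],1],[[0,0,0],[0,0,0],1]]'

```text
clock: 6.4
eef_pos: [624.6, 132.3, 194.3]
tool_rot: [-3.017, 1.57, 0.191]
force: [-0.5, -0.1, -1.1]
width: 13.2
```

>>> jog_arm --series '[[[0,0,0],[20,0,0],1],[[0,0,0],[20,0,0],1],[[0,0,0],[20,0,0],1],[[0,0,0],[15,0,0],1],[[0,0,0],[5,0,0],1],[[0,0,0],[0,0,0],1]]'

```text
clock: 7.15
eef_pos: [622.4, 131.8, 115.3]
tool_rot: [0.329, 1.571, -2.746]
force: [-0.5, -0.7, -1.7]
width: 13.3
```

```bash
python3 - <<'E'
from h import *
p,q,s=cur(); print(p.round(1),q.as_matrix().round(3),s['force'],toT(p))
d=snap('wrist','w3.png')
for n in('scene','top'):
    for o in buttons(get_image(n)): print(n,o)
E
```

```text
[622.4 131.8 115.3] [[-0.     0.066 -0.998]
 [-0.    -0.998 -0.066]
 [-1.     0.     0.   ]] [-0.54752936 -0.69159271 -1.74856541] [[47.18451098 24.75782849]]
scene ([540.7, 174.2], [-31.6, 72.5], 81, 19.4)
scene ([562.9, 127.3], [-12.6, 24.2], 82, 20.5)
scene ([549.9, 80.8], [-28.6, -21.3], 90, 20.1)
scene ([570.3, 30.0], [-11.6, -73.4], 100, 19.7)
top ([562.2, 125.6], [-13.4, 22.5], 63, 25.8)
top ([549.0, 81.8], [-29.4, -20.3], 49, 24.5)
top ([540.2, 172.3], [-32.2, 70.6], 62, 24.9)
```

View pics/w3.png

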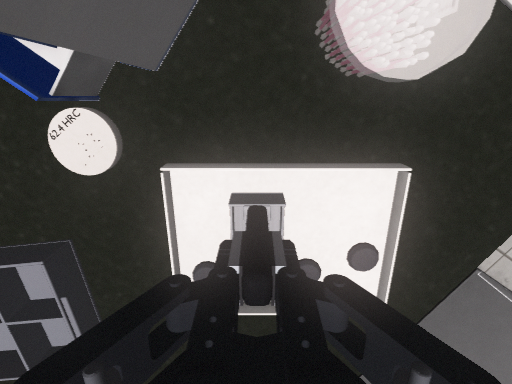

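The view shows the scoop centred in the tray behind its button, with the neighbouring buttons clear at both sides. I'll lower it with a slight nose-down tilt and push towards the near wall.

>>> jog_arm --series '[[[0,2,0],[8,0,0],1],[[0,0,0],[8,0,0],1],[[0,0,0],[5,0,0],1],[[0,0,0],[0,0,0],1],[[0,0,0],[0,0,0],1]]'

```text
clock: 7.92
eef_pos: [623.8, 132.0, 95.1]
tool_rot: [-3.135, 1.535, 0.073]
force: [-0.3, 0.1, 4.6]
width: 13.3
```

>>> jog_arm --series '[[[0,0,0],[-0.2,0,5],1],[[0,0,0],[-0.2,0,5],1],[[0,0,0],[-0.2,0,5],1],[[0,0,0],[-0.2,0,5],1],[[0,0,0],[-0.2,0,5],1],[[0,0,0],[-0.2,0,5],1],[[0,0,0],[-0.2,0,5],1],[[0,0,0],[-0.2,0,5],1]]'

```text
clock: 8.93
eef_pos: [584.4, 129.6, 95.4]
tool_rot: [-3.127, 1.532, 0.081]
force: [7.3, 0.3, 1.0]
width: 13.5
```

```bash
python3 - <<'E'
from h import *
p,q,s=cur(); print(p.round(1),q.as_matrix().round(3),s['force'],toT(p))
for n in('scene','top'):
    for o in buttons(get_image(n)): print(n,o)
E
```

```text
[584.4 129.6  95.4] [[ 0.039  0.066 -0.997]
 [ 0.003 -0.998 -0.066]
 [-0.999 -0.001 -0.039]] [7.26748421 0.30723782 1.04793868] [[ 9.10176842 25.00909446]]
scene ([583.4, 150.5], [9.5, 46.0], 25, 25.1)
scene ([540.7, 174.2], [-31.6, 72.5], 81, 19.8)
scene ([600.2, 124.9], [24.5, 19.3], 31, 28.5)
scene ([542.3, 126.1], [-33.2, 24.3], 92, 21.1)
scene ([550.0, 80.9], [-28.5, -21.3], 91, 19.8)
scene ([570.2, 29.9], [-11.7, -73.5], 99, 19.6)
top ([540.3, 172.3], [-32.1, 70.6], 63, 25.1)
top ([540.4, 123.5], [-35.2, 21.9], 68, 25.0)
```

>>> jog_arm --series '[[[0,0,0],[-0.2,0,5],1],[[0,0,0],[-0.2,0,5],1],[[0,0,0],[-0.2,0,5],1],[[0,0,0],[-0.2,0,5],1],[[0,0,0],[-0.2,0,5],1],[[0,0,0],[-0.2,0,5],1],[[0,0,0],[-0.2,0,5],1],[[0,0,0],[-0.2,0,4],1]]'

```text
clock: 10.02
eef_pos: [551.2, 127.5, 97.8]
tool_rot: [-3.103, 1.52, 0.105]
force: [10.8, -0.1, 16.4]
width: 13.2
```

>>> jog_arm --series '[[[0,0,0],[-0.1,0,3],1],[[0,0,0],[-0.1,0,2],1],[[0,0,0],[0,0,0],1],[[0,0,0],[0,0,0],1]]'

```text
clock: 10.52
eef_pos: [546.6, 127.2, 98.3]
tool_rot: [-3.099, 1.519, 0.108]
force: [10.2, 0.2, 16.8]
width: 13.2
```

```bash
python3 - <<'E'
from h import *
p,q,s=cur(); print(p.round(1),q.as_matrix().round(3),s['force'],toT(p))
for n in('scene','top'):
    for o in buttons(get_image(n)): print(n,o)
E
```

```text
[546.6 127.2  98.3] [[ 0.051  0.065 -0.997]
 [ 0.006 -0.998 -0.065]
 [-0.999 -0.002 -0.052]] [10.16660836  0.17430489 16.75034053] [[-28.78224813  25.19653325]]
scene ([540.7, 174.2], [-31.6, 72.5], 81, 20.1)
scene ([567.2, 116.2], [-8.9, 12.9], 33, 29.7)
scene ([524.4, 124.9], [-51.1, 24.4], 78, 21.4)
scene ([549.9, 80.9], [-28.5, -21.2], 90, 20.7)
scene ([570.3, 30.0], [-11.6, -73.4], 100, 20.4)
top ([540.3, 172.5], [-32.1, 70.8], 64, 24.2)
top ([521.8, 122.1], [-53.9, 21.7], 60, 23.4)
```

```bash
python3 - <<'E'
from h import *
d=get_image('scene');P=cloud(d);t=toT(P.reshape(-1,3)).reshape(P.shape[:2]+(2,))
w=get_image('wrist')
u,v=np.argwhere((abs(t[...,0]+50)<4)&(abs(t[...,1]-25)<4)).mean(0)[::-1];print(u,v)
u,v=int(u),int(v)
a=cv2.resize(d['img'][v-45:v+35,u-40:u+40],(400,400),interpolation=cv2.INTER_CUBIC)
b=cv2.resize(w['img'][150:350,150:350],(400,400))
cv2.imwrite('pics/s3.png',np.hstack([a,b])[:,:,::-1])
E
```

```text
292.25 230.58333333333334
```

View pics/s3.png

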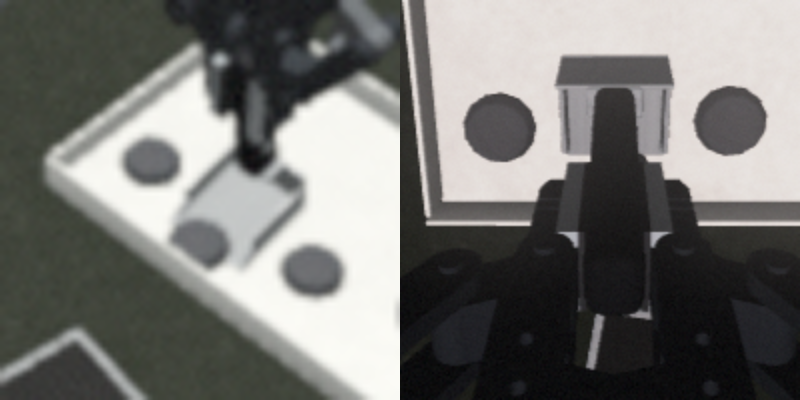

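The scene crop shows the button at (203,243) against the near wall with the nose partly under it. I'll push the rest of the way.

>>> jog_arm --series '[[[0,0,0],[-0.3,0,3],1],[[0,0,0],[-0.3,0,3],1],[[0,0,0],[-0.3,0,3],1],[[0,0,0],[-0.3,0,3],1],[[0,0,0],[0,0,0],1]]'

```text
clock: 11.35
eef_pos: [533.4, 126.3, 98.9]
tool_rot: [-3.102, 1.521, 0.105]
force: [8.3, -0.4, 18.4]
width: 13.5
```

```bash
python3 - <<'E'
from h import *
p,q,s=cur(); print(p.round(1),q.as_matrix().round(3),s['force'],toT(p))
for n in('scene','top'):
    d=get_image(n)
    for o in buttons(d): print(n,o)
    P=cloud(d);t=toT(P.reshape(-1,3)).reshape(P.shape[:2]+(2,));z=P[...,2];b=d['img'].max(-1)
    k=(abs(t[...,1]-25)<20)&(abs(t[...,0]+40)<35)
    for x0 in range(-74,-10,6):
        kk=k&(abs(t[...,0]-x0)<3);
        if kk.sum()>2: print(n,x0,np.percentile(z[kk],[10,50,90]).round(1),kk.sum())
E
```

```text
[533.4 126.3  98.9] [[ 0.049  0.066 -0.997]
 [ 0.005 -0.998 -0.065]
 [-0.999 -0.002 -0.049]] [ 8.27860009 -0.4475528  18.41590273] [[-41.99190792  25.14473571]]
scene ([540.8, 174.2], [-31.5, 72.4], 80, 19.6)
scene ([524.7, 125.2], [-50.8, 24.6], 79, 21.3)
scene ([550.1, 80.9], [-28.4, -21.3], 90, 19.7)
scene ([570.3, 30.0], [-11.6, -73.4], 100, 19.5)
scene -74 [ -1.   11.2 382.6] 120
scene -68 [ 10.1 169.4 178.3] 70
scene -62 [ 15.5 149.3 174.8] 172
scene -56 [ 16.1 120.4 167.7] 234
scene -50 [ 16.2  94.8 119.9] 166
scene -44 [  4.4  86.8 124.7] 80
scene -38 [  4.7  11.4 129.3] 60
scene -32 [  6.8   9.9 123.3] 71
scene -26 [ 7.7 10.9 44.1] 61
scene -20 [ 8.5 13.2 41.8] 59
scene -14 [10.7 15.1 38.3] 59
top ([537.0, 173.6], [-35.3, 72.1], 45, 25.4)
top ([521.8, 122.9], [-53.8, 22.5], 61, 25.2)
top -74 [  0.9  20.2 542.3] 64
top -68 [ 13.7 522.4 533.8] 46
top -62 [  3.6  22.8 520.1] 64
top -56 [  5.9  25.2 507.4] 55
top -50 [  6.5  21.6 494.7] 48
top -44 [  5.5 476.3 484.9] 42
top -38 [  4.9 453.1 476.8] 23
top -32 [ 15.9 451.8 455.4] 35
top -26 [442.3 448.1 452.5] 22
top -20 [438.8 442.8 446.1] 11
top -14 [432.8 438.7 441. ] 3
```

>>> jog_arm --series '[[[0,0,0],[-0.5,0,3],1],[[0,0,0],[-0.5,0,3],1],[[0,-3,0],[-1,0,-4.8],1],[[0,-3,0],[-1,0,-4.8],1],[[0,-3,0],[-1,0,-4.8],1],[[0,-3,0],[-2,0,-4.8],1],[[0,-3,0],[-4,0,-5],1],[[0,0,0],[0,0,0],1]]'

```text
clock: 12.45
eef_pos: [544.7, 126.4, 102.1]
tool_rot: [0.003, 1.34, -3.073]
force: [0.9, 0.2, -2.1]
width: 13.1
```

```bash
python3 - <<'E'
from h import *
p,q,s=cur(); print(p.round(1),q.as_matrix().round(3),s['force'],toT(p))
d=get_image('scene')
for o in buttons(d): print(o)
cv2.imwrite('pics/s4.png',cv2.resize(d['img'][170:270,240:360,::-1],None,fx=4,fy=4,interpolation=cv2.INTER_CUBIC))
E
```

```text
[544.7 126.4 102.1] [[-0.228  0.066 -0.971]
 [-0.016 -0.998 -0.064]
 [-0.973  0.001  0.229]] [ 0.85701897  0.24548864 -2.07200295] [[-30.77736157  24.48700129]]
([540.5, 174.1], [-31.8, 72.4], 78, 20.3)
([566.1, 117.1], [-10.0, 13.8], 32, 28.9)
([524.7, 128.3], [-50.6, 27.7], 77, 28.4)
([549.9, 80.8], [-28.6, -21.3], 90, 20.2)
([570.0, 29.8], [-11.9, -73.6], 95, 19.5)
```

View pics/s4.png

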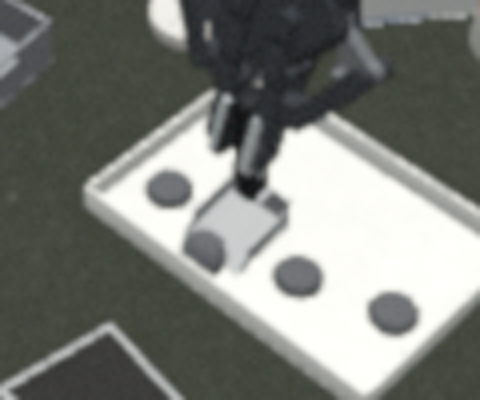

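The button at (204,250) is riding on the pan, clear of the floor. I'll lift, tilt further back and look again.

>>> jog_arm --series '[[[0,0,0],[-5,0,0],1],[[0,-3,0],[-10,0,-7],1],[[0,-3,0],[-10,0,-7],1],[[0,-3,0],[-14,0,-9],1],[[0,-3,0],[-14,0,-9],1],[[0,-3,0],[-16,0,-9],1],[[0,0,0],[-20,0,0],1],[[0,0,0],[0,0,0],1]]'

```text
clock: 13.5
eef_pos: [616.9, 131.7, 173.4]
tool_rot: [-0.001, 1.084, -3.076]
force: [-0.6, 0.3, -1.8]
width: 13.1
```

```bash
python3 - <<'E'
from h import *
p,q,s=cur(); print(p.round(1),q.as_matrix().round(3),s['force'],toT(p),s['qpos'].round(2))
d=get_image('scene')
for o in buttons(d): print(o)
w=get_image('wrist')
a=cv2.resize(d['img'][150:270,240:360],(400,400),interpolation=cv2.INTER_CUBIC)
b=cv2.resize(w['img'][150:350,150:350],(400,400))
cv2.imwrite('pics/s5.png',np.hstack([a,b])[:,:,::-1])
E
```

```text
[616.9 131.7 173.4] [[-0.467  0.066 -0.882]
 [-0.031 -0.998 -0.059]
 [-0.884 -0.     0.468]] [-0.64559432  0.33081036 -1.84874827] [[41.64172037 25.02225354]] [-0.2   0.95 -0.03  1.17 -0.05  1.5  -1.72]
([540.7, 174.2], [-31.6, 72.5], 81, 19.5)
([521.7, 128.5], [-53.5, 28.1], 61, 29.8)
([549.8, 81.0], [-28.7, -21.2], 90, 20.7)
([570.3, 30.0], [-11.6, -73.4], 100, 20.2)
```

View pics/s5.png

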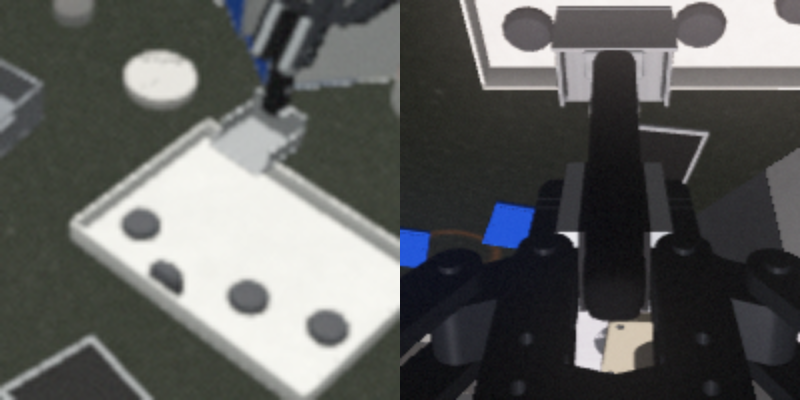

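The lift was wrong: tilting with my over-compensation pulled the pan out in +x, and the button stayed behind. It now leans on the near wall at scene-crop (166,275). I'll write a small planner in terms of nose position and scoop tilt, and measure how far the scoop has turned in the grip.

```bash
cat >> h.py <<'E'
def floorfit(d,nose=None):
    # pan floor plane in tool coordinates from a view; returns scoop tilt g relative to tool (deg, + = nose down) 
    p,q,s=cur(); P=cloud(d); T=q.inv().apply(P.reshape(-1,3)-p)  # tool coords
    a=-T[:,2]; h=-T[:,0]; y=-T[:,1]        # scoop-like: x, z, y rel to TCP
    k=(abs(y)<17)&(a>-38)&(a<2)&(h<-78)&(h>-100)
    A=np.stack([a[k],np.ones(k.sum())],1); 
    for _ in range(6):
        c=np.linalg.lstsq(A,h[k],rcond=None)[0]; r=h[k]-A@c; kk=abs(r)<max(1.5,1.5*np.median(abs(r)))
        idx=np.where(k)[0][kk]; k=np.zeros_like(k); k[idx]=1; A=np.stack([a[k],np.ones(k.sum())],1)
    return np.degrees(np.arctan(c[0])),c,k.sum(),np.percentile(a[k],[1,99])
def nose(g):
    # nose point in world and scoop tilt (deg nose down), with grip turn g (deg)
    p,q,s=cur(); m=q.as_matrix(); t=np.degrees(np.arcsin(-m[2,2]))
    return p+q.apply(nl(g)),t+g
def nl(g):
    b=np.radians(g); x,z=-37.,-92.   # rotate nose-down by b about grip
    a=x*np.cos(b)-z*np.sin(b); h=x*np.sin(b)+z*np.cos(b)
    return np.array([-h,0,-a])
def plan(wps,g,grip=1):
    """wps: list of (nose xyz, yaw deg, scoop tilt deg, nrows); prints rows"""
    p,q,s=cur(); rows=[]
    for (N,yaw,t,n) in wps:
        q1=toolR(np.radians(yaw),t-g); p1=np.array(N)-q1.apply(nl(g))
        dr=(q.inv()*q1).as_rotvec(); N0=p+q.apply(nl(g))
        qq,pp=q,p
        for i in range(1,n+1):
            qi=q*R.from_rotvec(dr*i/n); pi=N0+(np.array(N)-N0)*i/n-qi.apply(nl(g))
            sh=qq.inv().apply(pi-pp); ro=(qq.inv()*qi).as_rotvec(degrees=True)
            rows.append([ro.round(1).tolist(),sh.round(1).tolist(),grip]); qq,pp=qi,pi
        q,p=q1,p1
    for i in range(0,len(rows),8): print([[[(v+0.0) for v in r[0]],r[1],r[2]] for r in rows[i:i+8]])
def tw(x,y,z): # tray frame -> world
    c,s=np.cos(TY),np.sin(TY); return [TC[0]+c*x-s*y,TC[1]+s*x+c*y,z]
E
python3 - <<'E'
from h import *
for n in('scene','top'):
    r=floorfit(get_image(n)); print(n,r)
print(nose(r[0]))
E
```

```text
scene (np.float64(-9.739542159342792), array([ -0.17164352, -95.97013205]), np.int64(11), array([-1.14136753,  1.48582115]))
top (np.float64(-20.11850594893243), array([ -0.36631432, -92.94962117]), np.int64(8), array([-4.10423099,  1.43534139]))
(array([522.30448432, 125.26494611, 138.48318521]), np.float64(-48.23207102861805))
```

```bash
python3 - <<'E'
from h import *
p,q,s=cur()
for n in('scene','top','wrist'):
    d=get_image(n);P=cloud(d);T=q.inv().apply(P.reshape(-1,3)-p);a,h,y=-T[:,2],-T[:,0],-T[:,1]
    for x0 in range(-40,28,6):
        k=(abs(y)<18)&(abs(a-x0)<3)&(h<-40)&(h>-110)
        if k.sum()>2: print(n,x0,np.percentile(h[k],[10,50,90]).round(1),k.sum())
E
```

```text
scene 2 [-97.3 -95.6 -93.5] 29
scene 8 [-95.  -92.9 -42.5] 40
scene 14 [-92.  -59.  -47.9] 59
scene 20 [-90.1 -87.1 -53. ] 46
scene 26 [-87.5 -85.3 -51.7] 34
top 2 [-95.7 -93.1 -90.6] 26
top 8 [-95.3 -91.3 -47.7] 29
top 14 [-93.  -87.8 -51.9] 45
top 20 [-89.5 -85.3 -61.1] 27
top 26 [-87.1 -83.6 -75.7] 27
wrist 2 [-94.3 -93.2 -92.3] 93
wrist 8 [-92.1 -90.9 -80.9] 145
wrist 14 [-89.7 -88.5 -75.3] 117
wrist 20 [-87.4 -86.  -71.6] 122
wrist 26 [-84.7 -56.4 -40.8] 188
```

The floor profile shows the scoop has turned 22° in the grip: pressing on the floor with a 92 mm lever was too much. I'll set it down flat on the empty part of the tray floor, regrip lower on the handle, and push later with no floor pressure.

```bash
python3 - <<'E'
from h import *
print(nose(22))
plan([(tw(8,25,25),3.8,0,7),(tw(8,25,4),3.8,0,4)],22)
E
```

```text
(array([569.54550002, 128.36448436,  84.70054474]), np.float64(-6.064375234094346))
[[[0.0, 0.9, 0.0], [6.6, -0.0, -4.3], 1], [[0.0, 0.9, 0.0], [6.7, -0.0, -4.2], 1], [[0.0, 0.9, 0.0], [6.8, -0.0, -4.1], 1], [[0.0, 0.9, 0.0], [6.9, -0.0, -4.0], 1], [[0.0, 0.9, 0.0], [6.9, -0.0, -3.8], 1], [[0.0, 0.9, 0.0], [7.0, -0.0, -3.7], 1], [[0.0, 0.9, 0.0], [7.1, -0.0, -3.6], 1], [[0.0, 0.0, 0.0], [4.9, 0.0, -2.0], 1]]
[[[0.0, 0.0, 0.0], [4.9, 0.0, -2.0], 1], [[0.0, 0.0, 0.0], [4.9, 0.0, -2.0], 1], [[0.0, 0.0, 0.0], [4.9, 0.0, -2.0], 1]]
```

>>> jog_arm --series '[[[0,0.9,0],[6.8,0,-4.2],1],[[0,0.9,0],[6.8,0,-4.2],1],[[0,0.9,0],[6.8,0,-4],1],[[0,0.9,0],[6.9,0,-4],1],[[0,0.9,0],[6.9,0,-3.8],1],[[0,0.9,0],[7,0,-3.7],1],[[0,0.9,0],[7,0,-3.6],1],[[0,0,0],[4.9,0,-2],1]]'

```text
clock: 14.85
eef_pos: [620.7, 131.8, 111.6]
tool_rot: [0.0, 1.192, -3.075]
force: [-0.6, 0.9, -1.4]
width: 13.5
```

>>> jog_arm --series '[[[0,0,0],[4.9,0,-2],1],[[0,0,0],[4.9,0,-2],1],[[0,0,0],[4.9,0,-2],1],[[0,0,0],[0,0,0],1]]'

```text
clock: 15.35
eef_pos: [620.7, 131.7, 95.5]
tool_rot: [0.0, 1.191, -3.075]
force: [-0.7, 0.2, -1.1]
width: 13.4
```

```bash
python3 - <<'E'
from h import *
print(nose(22),cur()[2]['force'])
d=get_image('wrist');P=cloud(d);t=toT(P.reshape(-1,3)).reshape(P.shape[:2]+(2,));z=P[...,2]
for x0 in range(2,66,6):
    k=(abs(t[...,0]-x0)<3)&(abs(t[...,1]-25)<17)
    if k.sum()>2: print(x0,np.percentile(z[k],[10,50,90]).round(1))
for o in buttons(get_image('scene')):print(o)
E
```

```text
(array([584.22040125, 129.2904826 ,   3.33128324]), np.float64(0.24464605479673196)) [-0.73611159  0.22789979 -1.07250276]
2 [2.6 3.1 3.8]
8 [2.7 3.8 7.4]
14 [7.4 7.9 8.6]
20 [7.3 8.  8.6]
26 [7.2 8.  8.8]
32 [7.2 8.  8.6]
38 [  7.8  17.5 111.7]
44 [ 72.3 113.8 120. ]
50 [ 73.9  90.9 116.6]
56 [ 13.9  80.  109.8]
62 [  3.  108.9 114.5]
([628.3, 133.4], [53.1, 25.9], 93, 29.5)
([540.7, 174.2], [-31.6, 72.5], 81, 20.2)
([521.9, 128.9], [-53.3, 28.5], 62, 29.9)
([550.0, 81.0], [-28.5, -21.1], 92, 20.0)
([570.2, 29.8], [-11.8, -73.6], 97, 20.0)
```

>>> jog_arm --series '[[[0,0,0],[2.8,0,-1.1],1],[[0,0,0],[0,0,0],-1],[[0,0,0],[0,0,0],-1],[[0,0,0],[0,0,0],-1],[[0,0,0],[0,0,0],-1],[[0,7,0],[0,0,0],-1],[[0,8,0],[0,0,0],-1],[[0,7,0],[0,0,0],-1]]'

```text
clock: 16.45
eef_pos: [621.2, 131.9, 93.8]
tool_rot: [-3.089, 1.561, 0.119]
force: [0.3, 0.4, -0.5]
width: 85.5
```

```bash
python3 - <<'E'
from h import *
p,q,s=cur();print(p,q.as_matrix().round(3),toT(p),s['width'])
for n in('scene','top','wrist'):
    d=get_image(n);P=cloud(d);t=toT(P.reshape(-1,3)).reshape(P.shape[:2]+(2,));z=P[...,2]
    for lo,hi in((40,85),(105,117)):
        k=(abs(t[...,0]-45)<25)&(abs(t[...,1]-25)<12)&(z>lo)&(z<hi)
        if k.sum()>3: print(n,lo,k.sum(),t[k].mean(0).round(1),np.percentile(t[k],[5,95],axis=0).round(1).tolist(),z[k].max())
E
```

```text
[621.17642718 131.88158083  93.76386806] [[ 0.01   0.066 -0.998]
 [ 0.001 -0.998 -0.066]
 [-1.    -0.001 -0.01 ]] [[45.92712501 24.89253816]] 85.45696919820976
scene 40 115 [42.7 22.6] [[38.3, 17.9], [51.2, 30.2]] 84.78306182117967
scene 105 44 [45.3 24.1] [[38.5, 18.6], [53.7, 30.3]] 112.63215034252266
top 40 21 [39.5 23.5] [[36.5, 16.8], [45.3, 29.7]] 77.67247082813356
wrist 40 722 [56.6 26.9] [[54.1, 20.7], [57.6, 33.1]] 84.97832131017577
wrist 105 1189 [51.  26.9] [[42.4, 21.1], [57.2, 32.6]] 114.43499746664966
```

>>> jog_arm --series '[[[0,-0.5,0],[6,0,-1],-1],[[0,0,0],[9,0,0],-1],[[0,0,0],[8,0,0],-1],[[0,0,0],[0,0,0],1],[[0,0,0],[0,0,0],1],[[0,0,0],[0,0,0],1],[[0,0,0],[0,0,0],1],[[0,0,0],[0,0,0],1]]'

```text
clock: 17.6
eef_pos: [622.5, 132.0, 70.5]
tool_rot: [-0.109, 1.568, 3.099]
force: [-0.0, 0.2, 1.4]
width: 13.3
```

>>> jog_arm --series '[[[0,0,0],[0,0,0],1],[[0,0,0],[0,0,0],1],[[0,0,0],[0,0,0],1]]'

```text
clock: 17.98
eef_pos: [622.4, 132.0, 70.5]
tool_rot: [-0.098, 1.568, 3.11]
force: [0.5, 0.2, 4.6]
width: 13.4
```

```bash
python3 - <<'E'
from h import *
p,q,s=cur();print(p,q.as_matrix().round(3),toT(p),s['width'],s['force'])
for n in('wrist','scene'):
    d=get_image(n);P=cloud(d);t=toT(P.reshape(-1,3)).reshape(P.shape[:2]+(2,));z=P[...,2]
    for x0 in range(0,66,6):
        k=(abs(t[...,0]-x0)<3)&(abs(t[...,1]-25)<16)
        if k.sum()>2: print(n,x0,np.percentile(z[k],[10,50,90]).round(1),k.sum())
d=get_image('scene')
for o in buttons(d):print(o)
u=int(292);cv2.imwrite('pics/s6.png',cv2.resize(d['img'][160:260,240:365,::-1],None,fx=5,fy=5,interpolation=cv2.INTER_CUBIC))
E
```

```text
[622.44556564 132.02833836  70.51932616] [[-0.002  0.066 -0.998]
 [ 0.    -0.998 -0.066]
 [-1.    -0.     0.002]] [[47.20319943 24.95486228]] 13.440654407796531 [0.51458965 0.22406803 4.64974853]
wrist 36 [ 4.6  6.  98.7] 143
wrist 42 [ 4.6 88.7 97.4] 194
wrist 48 [ 82.7 111.1 113.1] 396
wrist 54 [ 51.3 102.2 123.5] 3057
wrist 60 [ 21.4  99.1 133.2] 7577
scene 0 [ 0.   1.4 81. ] 29
scene 6 [  3.4 353.9 389.9] 216
scene 12 [193.2 285.3 353.6] 1143
scene 18 [  3.7 266.2 366.7] 168
scene 24 [  2.6 150.9 357.4] 83
scene 30 [  3.2 129.4 355.8] 166
scene 36 [ 36.   87.8 146.8] 246
scene 42 [ 3.4 61.7 98.7] 131
scene 48 [ 0.8  3.9 92.8] 31
scene 54 [ 2.5  9.1 28.8] 64
scene 60 [ 2.1  8.1 17.3] 4
([627.0, 132.0], [51.7, 24.7], 83, 29.9)
([540.9, 174.1], [-31.4, 72.3], 78, 20.2)
([521.7, 128.4], [-53.5, 28.0], 59, 29.9)
([549.9, 80.8], [-28.6, -21.3], 90, 20.6)
([570.3, 30.0], [-11.6, -73.4], 100, 20.1)
```

View pics/s6.png

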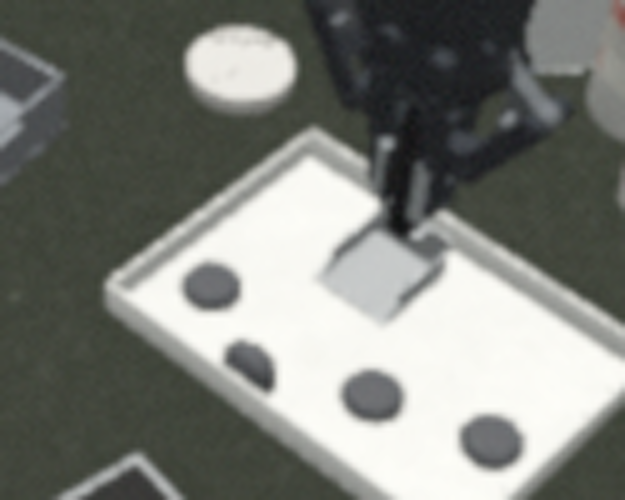

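The scoop is regripped lower and sits flat on the tray floor, with its pan at (380,275). The first button leans on the wall at (250,365). I'll do the next button, at tray y −21, first.

```bash
sed -i 's/x,z=-37.,-92./x,z=-37.,-68.5/' h.py; python3 - <<'E'
from h import *
print(nose(0),toT(nose(0)[0]))
plan([(tw(10,25,14),3.8,0,2),(tw(2,-21,14),3.8,1,4),(tw(2,-21,2.7),3.8,1,2),(tw(-70,-21,2.7),3.8,1,14)],0)
E
```

```text
(array([585.36890049, 129.53346566,   2.10972535]), np.float64(-0.13872232308721738)) [[10.04270356 24.92268985]]
[[[0.0, 0.1, 0.0], [-6.0, -0.0, 0.1], 1], [[0.0, 0.1, 0.0], [-6.0, -0.0, 0.1], 1], [[0.0, 0.3, 0.0], [-0.2, 11.5, 2.3], 1], [[0.0, 0.3, 0.0], [-0.2, 11.5, 2.3], 1], [[0.0, 0.2, 0.0], [-0.2, 11.5, 2.3], 1], [[0.0, 0.3, 0.0], [-0.2, 11.5, 2.3], 1], [[0.0, 0.0, 0.0], [5.6, -0.0, 0.1], 1], [[0.0, 0.0, 0.0], [5.6, -0.0, 0.1], 1]]
[[[0.0, 0.0, 0.0], [-0.1, 0.0, 5.1], 1], [[0.0, 0.0, 0.0], [-0.1, 0.0, 5.1], 1], [[0.0, 0.0, 0.0], [-0.1, -0.0, 5.1], 1], [[0.0, 0.0, 0.0], [-0.1, -0.0, 5.1], 1], [[0.0, 0.0, 0.0], [-0.1, 0.0, 5.1], 1], [[0.0, 0.0, 0.0], [-0.1, 0.0, 5.1], 1], [[0.0, 0.0, 0.0], [-0.1, 0.0, 5.1], 1], [[0.0, 0.0, 0.0], [-0.1, -0.0, 5.1], 1]]
[[[0.0, 0.0, 0.0], [-0.1, 0.0, 5.1], 1], [[0.0, 0.0, 0.0], [-0.1, 0.0, 5.1], 1], [[0.0, 0.0, 0.0], [-0.1, -0.0, 5.1], 1], [[0.0, 0.0, 0.0], [-0.1, -0.0, 5.1], 1], [[0.0, 0.0, 0.0], [-0.1, 0.0, 5.1], 1], [[0.0, 0.0, 0.0], [-0.1, 0.0, 5.1], 1]]
```

>>> jog_arm --series '[[[0,0.1,0],[-6,0,0],1],[[0,0,0],[-6,0,0],1],[[0,0.3,0],[-0.2,11.5,2.3],1],[[0,0.3,0],[-0.2,11.5,2.3],1],[[0,0.2,0],[-0.2,11.5,2.3],1],[[0,0.2,0],[-0.2,11.5,2.3],1],[[0,0,0],[5.6,0,0],1],[[0,0,0],[5.6,0,0],1]]'

```text
clock: 19.12
eef_pos: [616.1, 85.8, 71.2]
tool_rot: [-3.098, 1.555, 0.11]
force: [-0.4, 0.2, -1.4]
width: 13.1
```

>>> jog_arm --series '[[[0,0,0],[0,0,0],1],[[0,0,0],[-0.1,0,5],1],[[0,0,0],[-0.1,0,5],1],[[0,0,0],[-0.1,0,5],1],[[0,0,0],[-0.1,0,5],1],[[0,0,0],[-0.1,0,5],1],[[0,0,0],[-0.1,0,5],1],[[0,0,0],[-0.1,0,5],1]]'

```text
clock: 20.12
eef_pos: [580.9, 83.0, 71.8]
tool_rot: [-3.14, 1.555, 0.068]
force: [0.7, -0.3, -1.3]
width: 13.0
```

```bash
cat >> h.py <<'E'
def prof(tx0,tx1,ty,n='wrist',hw=16):
    d=get_image(n);P=cloud(d);t=toT(P.reshape(-1,3)).reshape(P.shape[:2]+(2,));z=P[...,2]
    return [(x0,)+tuple(np.percentile(z[k],[10,50]).round(1)) for x0 in range(tx0,tx1,6) for k in [(abs(t[...,0]-x0)<3)&(abs(t[...,1]-ty)<hw)] if k.sum()>2]
def gripturn():
    # scoop turn in grip from wrist view of the pan floor, both sides of the handle
    p,q,s=cur();d=get_image('wrist');T=q.inv().apply(cloud(d).reshape(-1,3)-p);a,h,y=-T[:,2],-T[:,0],-T[:,1]
    k=(abs(y)>9)&(abs(y)<17)&(h<-45)&(h>-85)&(a>-40)&(a<25)
    b=np.arange(-40,25,4);o=[(x,round(float(np.percentile(h[k&(abs(a-x)<2)],20)),1),int((k&(abs(a-x)<2)).sum())) for x in b if (k&(abs(a-x)<2)).sum()>3]
    return o
def status(g=0):
    p,q,s=cur();N,t=nose(g);print('TCP',p.round(1),'noseT',toT(N)[0].round(1),'z',N[2].round(1),'tilt',round(float(t),1),'F',s['force'].round(1),'t',s['clock'],'w',round(s['width'],1))
    d=get_image('scene')
    for o in buttons(d):print(' ',o)
    return d
E
python3 - <<'E'
from h import *
status();print(gripturn())
E
```

```text
TCP [580.9  83.   71.8] noseT [-33.4 -21.2] z 2.7 tilt 0.9 F [ 0.7 -0.3 -1.3] t 20.125 w 13.0
  ([540.6, 173.9], [-31.7, 72.1], 78, 20.4)
  ([579.5, 103.2], [2.4, -0.9], 26, 27.8)
  ([596.6, 78.0], [17.8, -27.2], 30, 29.4)
  ([521.6, 128.6], [-53.7, 28.2], 56, 29.8)
  ([537.6, 80.4], [-40.9, -20.9], 94, 21.4)
  ([569.9, 29.9], [-12.0, -73.4], 93, 20.4)
[(np.int64(-16), -65.4, 11), (np.int64(-12), -66.0, 66), (np.int64(-8), -66.0, 82), (np.int64(-4), -66.0, 72), (np.int64(0), -60.0, 8), (np.int64(8), -63.8, 19), (np.int64(12), -68.6, 382), (np.int64(16), -69.5, 117), (np.int64(20), -69.7, 119), (np.int64(24), -69.5, 93)]
```

>>> jog_arm --series '[[[0,0,0],[-0.1,0,5],1],[[0,0,0],[-0.1,0,5],1],[[0,0,0],[-0.1,0,5],1],[[0,0,0],[-0.1,0,4],1],[[0,0,0],[-0.1,0,4],1],[[0,0,0],[-0.1,0,4],1],[[0,0,0],[-0.1,0,4],1],[[0,0,0],[0,0,3],1]]'

```text
clock: 21.22
eef_pos: [546.4, 80.7, 71.8]
tool_rot: [3.135, 1.556, 0.06]
force: [-0.0, -0.3, -2.3]
width: 13.4
```

```bash
python3 - <<'E'
from h import *
status();print(gripturn())
E
```

```text
TCP [546.4  80.7  71.8] noseT [-68.  -21.2] z 2.8 tilt 0.8 F [-0.  -0.3 -2.3] t 21.225 w 13.4
  ([540.8, 173.9], [-31.5, 72.1], 75, 21.1)
  ([521.3, 128.6], [-54.0, 28.3], 51, 29.9)
  ([531.3, 85.3], [-46.9, -15.6], 109, 28.7)
  ([561.9, 75.3], [-17.0, -27.6], 30, 29.8)
  ([570.2, 29.8], [-11.7, -73.6], 89, 20.1)
[(np.int64(-16), -65.8, 12), (np.int64(-12), -66.1, 65), (np.int64(-8), -65.9, 84), (np.int64(-4), -65.9, 75), (np.int64(0), -58.1, 8), (np.int64(8), -70.0, 9), (np.int64(12), -68.7, 400), (np.int64(16), -69.6, 114), (np.int64(20), -69.6, 119), (np.int64(24), -69.7, 87)]
```

```bash
python3 - <<'E'
from h import *
N=toT(nose(0)[0])[0]
plan([(tw(N[0],N[1],8),3.8,-2,3),(tw(N[0]+2,N[1],25),3.8,-14,6),(tw(N[0]+3,N[1],60),3.8,-20,6)],0)
E
```

```text
[[[0.0, -0.9, 0.0], [-1.1, 0.0, -1.2], 1], [[0.0, -0.9, 0.0], [-1.1, 0.0, -1.1], 1], [[0.0, -0.9, 0.0], [-1.1, 0.0, -1.1], 1], [[0.0, -2.0, 0.0], [-1.5, 0.0, -2.6], 1], [[0.0, -2.0, 0.0], [-1.5, -0.0, -2.5], 1], [[0.0, -2.0, 0.0], [-1.5, -0.0, -2.4], 1], [[0.0, -2.0, 0.0], [-1.5, 0.0, -2.3], 1], [[0.0, -2.0, 0.0], [-1.5, 0.0, -2.2], 1]]
[[[0.0, -2.0, 0.0], [-1.5, -0.0, -2.1], 1], [[0.0, -1.0, 0.0], [-5.0, 0.0, 0.1], 1], [[0.0, -1.0, 0.0], [-5.0, -0.0, 0.2], 1], [[0.0, -1.0, 0.0], [-5.0, 0.0, 0.3], 1], [[0.0, -1.0, 0.0], [-5.0, 0.0, 0.4], 1], [[0.0, -1.0, 0.0], [-4.9, -0.0, 0.5], 1], [[0.0, -1.0, 0.0], [-4.9, 0.0, 0.6], 1]]
```

>>> jog_arm --series '[[[0,-0.9,0],[-1.2,0,-1.2],1],[[0,-0.9,0],[-1.2,0,-1.1],1],[[0,-0.9,0],[-1.2,0,-1.1],1],[[0,-2,0],[-1.6,0,-2.6],1],[[0,-2,0],[-1.6,0,-2.5],1],[[0,-2,0],[-1.6,0,-2.4],1],[[0,-2,0],[-1.6,0,-2.3],1],[[0,-2,0],[-1.6,0,-2.2],1]]'

```text
clock: 22.32
eef_pos: [563.8, 81.8, 82.4]
tool_rot: [-0.0, 1.364, -3.076]
force: [0.1, -1.1, -2.8]
width: 13.4
```

>>> jog_arm --series '[[[0,-2,0],[-1.6,0,-2.1],1],[[0,-1,0],[-5,0,0.1],1],[[0,-1,0],[-5,0,0.2],1],[[0,-1,0],[-5,0,0.3],1],[[0,-1,0],[-5,0,0.4],1],[[0,-1,0],[-5,0,0.5],1],[[0,-1,0],[-5,0,0.6],1],[[0,0,0],[0,0,0],1]]'

```text
clock: 23.32
eef_pos: [572.6, 82.5, 113.0]
tool_rot: [-0.0, 1.226, -3.076]
force: [-0.2, -0.5, -2.1]
width: 13.3
```

```bash
python3 - <<'E'
from h import *
d=status();print(gripturn())
w=get_image('wrist')
a=cv2.resize(d['img'][150:270,240:360],(400,400),interpolation=cv2.INTER_CUBIC)
b=cv2.resize(w['img'][150:350,150:350],(400,400))
cv2.imwrite('pics/s7.png',np.hstack([a,b])[:,:,::-1])
E
```

```text
TCP [572.6  82.5 113. ] noseT [-63.8 -21.1] z 61.1 tilt -19.8 F [-0.2 -0.5 -2.1] t 23.325 w 13.3
  ([540.7, 174.2], [-31.6, 72.5], 81, 20.2)
  ([521.7, 128.0], [-53.6, 27.6], 58, 29.9)
  ([570.3, 30.0], [-11.6, -73.4], 100, 20.0)
[(np.int64(-16), -65.8, 13), (np.int64(-12), -66.4, 72), (np.int64(-8), -66.4, 80), (np.int64(-4), -66.6, 72), (np.int64(0), -58.1, 8), (np.int64(8), -58.3, 30), (np.int64(12), -62.0, 262)]
```

View pics/s7.png

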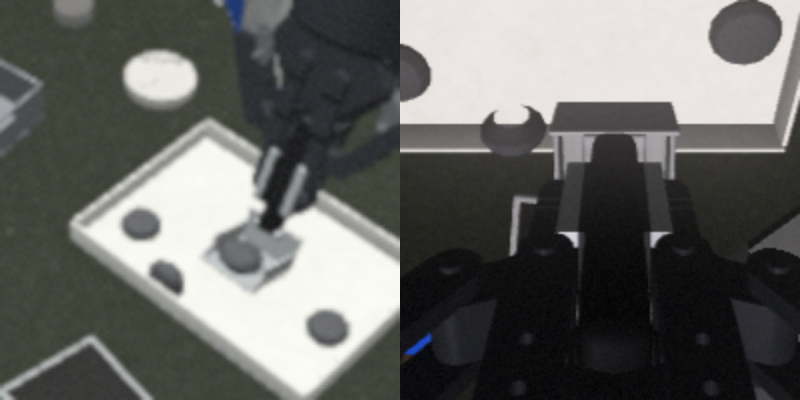

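The button at scene-crop (238,252) lies in the pan against its back wall. I'll carry it to the near-right cell of the box.

```bash
cat >> h.py <<'E'
BC=np.array([489.,356.5]);BY=np.radians(10)
def bw(x,y,z):
    c,s=np.cos(BY),np.sin(BY); return [BC[0]+c*x-s*y,BC[1]+s*x+c*y,z]
E
python3 - <<'E'
from h import *
N=nose(0)[0]
plan([([N[0],N[1],85],3.8,-20,2),(bw(-23,-31,85),10,-20,6),(bw(-23,-31,46),10,0,7)],0)
# verify box centre from all three views by wall-top points
for n in('wrist','scene','top'):
    d=get_image(n);P=cloud(d);q=toT(P.reshape(-1,3),BC,BY).reshape(P.shape[:2]+(2,));z=P[...,2]
    k=(z>31)&(z<45)&(abs(q)<75).all(-1)
    if k.sum()>200:
        for ax in(0,1): 
            h,_=np.histogram(q[k][:,ax],np.arange(-75,76,5));print(n,ax,h)
E
```

```text
[[[0.0, -0.1, 0.0], [-11.3, 0.0, 4.0], 1], [[0.0, -0.1, 0.0], [-11.3, 0.0, 4.0], 1], [[-1.0, 0.0, 0.4], [1.5, -42.0, 4.1], 1], [[-1.0, 0.0, 0.4], [1.2, -42.1, 3.4], 1], [[-1.0, 0.0, 0.4], [1.0, -42.1, 2.7], 1], [[-1.0, 0.0, 0.4], [0.7, -42.2, 2.0], 1], [[-1.0, 0.0, 0.4], [0.5, -42.2, 1.3], 1], [[-1.0, 0.0, 0.4], [0.2, -42.2, 0.6], 1]]
[[[0.0, 2.9, 0.0], [3.5, 0.0, 1.6], 1], [[0.0, 2.9, 0.0], [3.6, -0.0, 1.8], 1], [[0.0, 2.9, 0.0], [3.6, -0.0, 2.1], 1], [[0.0, 2.9, 0.0], [3.7, 0.0, 2.4], 1], [[0.0, 2.9, 0.0], [3.8, -0.0, 2.6], 1], [[0.0, 2.9, 0.0], [3.8, 0.0, 2.9], 1], [[0.0, 2.9, 0.0], [3.8, 0.0, 3.2], 1]]
wrist 0 [  0   0  78 283  43  46  47  46  47  46  44  67  58  66  65  58  30  13
   0   0   0   0   0   0   0   0   0   0   0   0]
wrist 1 [  0 131 501 107  22  35  38  34  41  38  33  39  16   2   0   0   0   0
   0   0   0   0   0   0   0   0   0   0   0   0]
scene 0 [ 0  2 63  2  9  6  8  6  4 10  6  5  9 10 17 21  9  6  8  7  5 10  8  9
 11  9  9 94  4  0]
scene 1 [ 0 21 93 18 10  9 12  8 11 11  8  9 11  9 22 30  9  7  4  4  6  6  6  4
  4  3  4 26  2  0]
top 0 [ 0  1 60  6  7  4  4  7  6  6 11 12 13 12 38 29 11 12 15  9  8  6  4  4
  8  6  7 69  1  0]
top 1 [ 3 35 38  7  7  7  4 10  6  8  8  9  6  9 43  8  5  8  6  7  8 11  5  6
  9  7 28 53 15  0]
```

>>> jog_arm --series '[[[0,0,0],[-11.3,0,4],1],[[0,0,0],[-11.3,0,4],1],[[-0.5,0,0.2],[0.7,-20,2],1],[[-1,0,0.4],[1.2,-38,3.5],1],[[-1,0,0.4],[1,-42,2.7],1],[[-1,0,0.4],[0.7,-42,2],1],[[-1,0,0.4],[0.6,-42,1.4],1],[[-1,0,0.4],[0.5,-40,1.2],1]]'

```text
clock: 24.62
eef_pos: [532.6, 307.1, 136.5]
tool_rot: [0.007, 1.225, -2.963]
force: [0.6, 0.6, -2.6]
width: 13.3
```

>>> jog_arm --series '[[[-0.5,0,0.2],[0.3,-29,0.8],1],[[0,0,0],[0,0,0],1],[[0,0,0],[0,0,0],1]]'

```text
clock: 25.0
eef_pos: [528.0, 332.2, 136.1]
tool_rot: [0.014, 1.225, -2.948]
force: [0.7, -1.5, -2.0]
width: 13.3
```

```bash
python3 - <<'E'
from h import *
status();print(nose(0),toT(nose(0)[0],BC,BY),cur()[2]['qpos'].round(2),cur()[1].as_matrix().round(3))
plan([(bw(-23,-31,46),10,0,7),(bw(-23,-31,28),10,40,8)],0)
E
```

```text
TCP [528.  332.2 136.1] noseT [-91.4 224.1] z 84.2 tilt -19.8 F [ 0.7 -1.5 -2. ] t 25.0 w 13.3
  ([540.5, 174.0], [-31.8, 72.3], 83, 20.0)
  ([521.8, 128.5], [-53.4, 28.1], 64, 29.9)
  ([570.7, 30.0], [-11.2, -73.5], 101, 21.3)
(array([471.45358462, 320.75148947,  84.27671109]), np.float64(-19.820418059824515)) [[-23.48750961 -32.15850727]] [-0.5   0.89 -0.09  1.38 -0.06  1.2  -1.93] [[-0.333  0.178 -0.926]
 [-0.065 -0.984 -0.165]
 [-0.941  0.005  0.339]]
[[[0.0, 2.8, 0.0], [3.4, -0.1, 1.5], 1], [[0.0, 2.8, 0.0], [3.5, -0.1, 1.8], 1], [[0.0, 2.8, 0.0], [3.5, -0.1, 2.0], 1], [[0.0, 2.8, 0.0], [3.6, -0.1, 2.3], 1], [[0.0, 2.8, 0.0], [3.7, -0.1, 2.6], 1], [[0.0, 2.8, 0.0], [3.7, -0.1, 2.8], 1], [[0.0, 2.8, 0.0], [3.7, -0.1, 3.1], 1], [[0.0, 5.0, 0.0], [-0.7, -0.0, 6.1], 1]]
[[[0.0, 5.0, 0.0], [-0.7, -0.0, 6.3], 1], [[0.0, 5.0, 0.0], [-0.7, -0.0, 6.5], 1], [[0.0, 5.0, 0.0], [-0.8, 0.0, 6.7], 1], [[0.0, 5.0, 0.0], [-0.8, -0.0, 6.9], 1], [[0.0, 5.0, 0.0], [-0.9, 0.0, 7.1], 1], [[0.0, 5.0, 0.0], [-1.0, 0.0, 7.2], 1], [[0.0, 5.0, 0.0], [-1.1, -0.0, 7.4], 1]]
```

>>> jog_arm --series '[[[0,2.8,0],[3.4,-0.1,1.5],1],[[0,2.8,0],[3.5,-0.1,1.8],1],[[0,2.8,0],[3.5,-0.1,2],1],[[0,2.8,0],[3.6,-0.1,2.3],1],[[0,2.8,0],[3.7,-0.1,2.6],1],[[0,2.8,0],[3.7,-0.1,2.8],1],[[0,2.8,0],[3.7,-0.1,3.1],1],[[0,5,0],[-0.7,0,6.1],1]]'

```text
clock: 26.05
eef_pos: [503.2, 326.3, 115.3]
tool_rot: [3.093, 1.485, 0.127]
force: [0.6, 0.7, -3.0]
width: 13.1
```

>>> jog_arm --series '[[[0,5,0],[-0.7,0,6.3],1],[[0,5,0],[-0.7,0,6.5],1],[[0,5,0],[-0.8,0,6.7],1],[[0,5,0],[-0.8,0,6.9],1],[[0,5,0],[-0.9,0,7.1],1],[[0,5,0],[-1,0,7.2],1],[[0,5,0],[-1.1,0,7.4],1],[[0,0,0],[0,0,0],1]]'

```text
clock: 27.05
eef_pos: [495.0, 364.4, 190.5]
tool_rot: [2.961, 1.064, 0.003]
force: [-0.6, -0.2, -1.8]
width: 13.4
```

```bash
python3 - <<'E'
from h import *
d=status();print(nose(0),toT(nose(0)[0],BC,BY),gripturn())
w=get_image('wrist')
a=cv2.resize(d['img'][130:230,160:260],(400,400),interpolation=cv2.INTER_CUBIC)
b=cv2.resize(w['img'][150:350,150:350],(400,400))
cv2.imwrite('pics/s8.png',np.hstack([a,b])[:,:,::-1])
plan([(bw(-23,-31,70),10,40,3)],0)
E
```

```text
TCP [495.  364.4 190.5] noseT [-63.5 258.5] z 112.9 tilt 28.5 F [-0.6 -0.2 -1.8] t 27.05 w 13.4
  ([540.6, 174.2], [-31.7, 72.4], 84, 19.7)
  ([521.8, 128.6], [-53.5, 28.2], 63, 30.0)
  ([570.4, 29.9], [-11.5, -73.5], 105, 19.3)
(array([496.77224394, 355.86983989, 112.24626545]), np.float64(28.462555652954087)) [[ 7.54473994 -1.97022256]] [(np.int64(-16), -64.9, 8), (np.int64(-12), -65.7, 52), (np.int64(-8), -65.7, 70), (np.int64(-4), -65.6, 74), (np.int64(0), -64.7, 9), (np.int64(12), -62.2, 286)]
[[[0.7, 3.8, -1.6], [5.8, 10.3, 20.5], 1], [[0.7, 3.8, -1.6], [4.5, 10.7, 20.9], 1], [[0.7, 3.8, -1.6], [3.1, 11.0, 21.3], 1]]
```

View pics/s8.png

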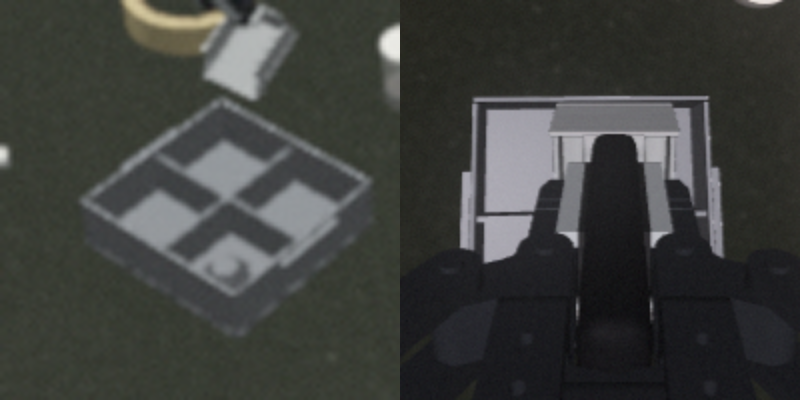

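The button lies in the near-right cell at (230,268). The arm could not make the full 40° tilt: it drifted up and stopped at 28°. I'll check the joints and limit later dumps to about 25°.

```bash
python3 - <<'E'
from h import *
p,q,s=cur();print(s['qpos'].round(2),q.as_matrix().round(3))
# to upright above tray behind leaning? go to button y=-73 col
plan([(bw(10,0,112),3.8,0,4),(tw(12,24,60),3.8,0,7)],0)
E
```

```text
[-1.14  0.61  0.39  2.05  0.74  0.23 -2.94] [[ 0.484  0.155 -0.861]
 [-0.004 -0.984 -0.179]
 [-0.875  0.089 -0.476]]
[[[1.6, -7.2, -0.9], [5.3, 1.2, -8.8], 1], [[1.6, -7.2, -0.9], [5.2, 1.2, -8.8], 1], [[1.6, -7.2, -0.9], [5.2, 1.2, -8.7], 1], [[1.6, -7.2, -0.9], [5.1, 1.2, -8.7], 1], [[0.0, 0.0, 0.0], [7.4, 33.6, -10.4], 1], [[0.0, 0.0, 0.0], [7.4, 33.6, -10.4], 1], [[0.0, 0.0, 0.0], [7.4, 33.6, -10.4], 1], [[0.0, 0.0, 0.0], [7.4, 33.6, -10.4], 1]]
[[[0.0, 0.0, 0.0], [7.4, 33.6, -10.4], 1], [[0.0, 0.0, 0.0], [7.4, 33.6, -10.4], 1], [[0.0, 0.0, 0.0], [7.4, 33.6, -10.4], 1]]
```

>>> jog_arm --series '[[[1.6,-7.2,-0.9],[3,1.2,-8.8],1],[[1.6,-7.2,-0.9],[3,1.2,-8.8],1],[[1.6,-7.2,-0.9],[3,1.2,-8.7],1],[[1.6,-7.2,-0.9],[3,1.2,-8.7],1],[[0,0,0],[0,0,0],1],[[0,0,0],[0,0,0],1]]'

```text
clock: 27.95
eef_pos: [531.2, 360.5, 186.5]
tool_rot: [2.804, 1.543, -0.269]
force: [-0.5, 0.4, -1.5]
width: 13.2
```

```bash
python3 - <<'E'
from h import *
status();p,q,s=cur();print(s['qpos'].round(2),q.as_matrix().round(3),gripturn())
plan([(tw(2,72,50),3.8,0,6),(tw(2,72,2.7),3.8,1,6),(tw(-69,72,2.7),3.8,1,15)],0)
E
```

```text
TCP [531.2 360.5 186.5] noseT [-63.9 258.3] z 117.1 tilt 1.5 F [-0.5  0.4 -1.5] t 27.95 w 13.2
  ([540.6, 174.2], [-31.7, 72.4], 84, 21.0)
  ([521.7, 128.6], [-53.6, 28.2], 61, 29.7)
  ([570.5, 30.1], [-11.4, -73.3], 103, 20.0)
[-0.49  0.7  -0.28  1.62  0.27  0.84 -2.38] [[ 0.027  0.071 -0.997]
 [-0.007 -0.997 -0.071]
 [-1.     0.009 -0.026]] [(np.int64(-16), -65.6, 13), (np.int64(-12), -66.0, 63), (np.int64(-8), -65.9, 83), (np.int64(-4), -66.0, 73), (np.int64(0), -57.2, 4), (np.int64(8), -54.0, 7), (np.int64(12), -62.4, 282)]
[[[0.1, -0.3, -0.1], [12.0, 31.4, -11.0], 1], [[0.1, -0.3, -0.1], [11.9, 31.4, -11.0], 1], [[0.1, -0.3, -0.1], [11.8, 31.4, -11.1], 1], [[0.1, -0.3, -0.1], [11.7, 31.4, -11.2], 1], [[0.1, -0.3, -0.1], [11.6, 31.4, -11.3], 1], [[0.1, -0.3, -0.1], [11.5, 31.4, -11.4], 1], [[0.0, 0.2, 0.0], [7.8, -0.0, 0.2], 1], [[0.0, 0.2, 0.0], [7.8, 0.0, 0.2], 1]]
[[[0.0, 0.2, 0.0], [7.8, -0.0, 0.2], 1], [[0.0, 0.2, 0.0], [7.8, -0.0, 0.3], 1], [[0.0, 0.2, 0.0], [7.8, 0.0, 0.3], 1], [[0.0, 0.2, 0.0], [7.8, 0.0, 0.3], 1], [[0.0, 0.0, 0.0], [-0.1, -0.0, 4.7], 1], [[0.0, 0.0, 0.0], [-0.1, 0.0, 4.7], 1], [[0.0, 0.0, 0.0], [-0.1, 0.0, 4.7], 1], [[0.0, 0.0, 0.0], [-0.1, -0.0, 4.7], 1]]
[[[0.0, 0.0, 0.0], [-0.1, 0.0, 4.7], 1], [[0.0, 0.0, 0.0], [-0.1, -0.0, 4.7], 1], [[0.0, 0.0, 0.0], [-0.1, 0.0, 4.7], 1], [[0.0, 0.0, 0.0], [-0.1, 0.0, 4.7], 1], [[0.0, 0.0, 0.0], [-0.1, -0.0, 4.7], 1], [[0.0, 0.0, 0.0], [-0.1, 0.0, 4.7], 1], [[0.0, 0.0, 0.0], [-0.1, -0.0, 4.7], 1], [[0.0, 0.0, 0.0], [-0.1, -0.0, 4.7], 1]]
[[[0.0, 0.0, 0.0], [-0.1, 0.0, 4.7], 1], [[0.0, 0.0, 0.0], [-0.1, -0.0, 4.7], 1], [[0.0, 0.0, 0.0], [-0.1, 0.0, 4.7], 1]]
```

>>> jog_arm --series '[[[0,-0.3,0],[12,31.4,-11],1],[[0,-0.3,0],[12,31.4,-11],1],[[0.1,-0.3,-0.1],[11.8,31.4,-11.1],1],[[0.1,-0.3,-0.1],[11.7,31.4,-11.2],1],[[0.1,-0.3,-0.1],[11.6,31.4,-11.3],1],[[0.1,0,-0.1],[11.5,31.4,-11.4],1],[[0,0.3,0],[8,0,0.2],1],[[0,0.3,0],[8,0,0.2],1]]'

```text
clock: 29.05
eef_pos: [611.2, 180.1, 102.8]
tool_rot: [3.114, 1.559, 0.038]
force: [-1.5, 0.9, -1.8]
width: 13.1
```

>>> jog_arm --series '[[[0,0.3,0],[8,0,0.3],1],[[0,0.3,0],[8,0,0.3],1],[[0,0,0],[0,0,0],1],[[0,0,0],[0,0,0],1]]'

```text
clock: 29.55
eef_pos: [612.0, 178.5, 87.1]
tool_rot: [3.1, 1.548, 0.022]
force: [0.5, 0.2, -1.7]
width: 13.1
```

```bash
python3 - <<'E'
from h import *
status();p,q,s=cur();print(s['qpos'].round(2),gripturn())
plan([(tw(2,72.3,2.7),3.8,1,3)],0)
E
```

```text
TCP [612.  178.5  87.1] noseT [ 4.5 72. ] z 17.7 tilt 1.3 F [ 0.5  0.2 -1.7] t 29.55 w 13.1
  ([618.0, 207.8], [47.8, 100.8], 26, 29.9)
  ([619.6, 167.8], [46.7, 60.8], 21, 30.0)
  ([540.7, 174.1], [-31.6, 72.3], 82, 19.9)
  ([521.6, 128.5], [-53.7, 28.1], 62, 29.2)
  ([570.3, 30.0], [-11.6, -73.4], 100, 20.3)
[-0.18  0.82 -0.26  1.7   0.33  0.64 -2.12] [(np.int64(-16), -65.7, 12), (np.int64(-12), -65.9, 63), (np.int64(-8), -65.9, 81), (np.int64(-4), -65.8, 75), (np.int64(0), -58.1, 8), (np.int64(4), -84.7, 44), (np.int64(8), -84.6, 79), (np.int64(12), -83.5, 363), (np.int64(16), -84.7, 78), (np.int64(20), -84.8, 66), (np.int64(24), -84.7, 48)]
[[[-0.1, -0.1, 0.0], [5.1, -0.1, 0.9], 1], [[-0.1, -0.1, 0.0], [5.1, -0.1, 0.9], 1], [[-0.1, -0.1, 0.0], [5.1, -0.1, 0.8], 1]]
```

Lower, then push with nose travel of about 71 mm.

>>> jog_arm --series '[[[0,-0.1,0],[5.1,0,0.9],1],[[0,-0.1,0],[5.1,0,0.9],1],[[0,0,0],[4.8,0,0.8],1],[[0,0,0],[0,0,0],1]]'

```text
clock: 30.15
eef_pos: [609.3, 178.0, 71.4]
tool_rot: [3.073, 1.553, -0.005]
force: [0.1, 0.8, -1.3]
width: 13.3
```

>>> jog_arm --series '[[[0,0,0],[-0.1,0,4.7],1],[[0,0,0],[-0.1,0,4.7],1],[[0,0,0],[-0.1,0,4.7],1],[[0,0,0],[-0.1,0,4.7],1],[[0,0,0],[-0.1,0,4.7],1],[[0,0,0],[-0.1,0,4.7],1],[[0,0,0],[-0.1,0,4.7],1],[[0,0,0],[-0.1,0,4.7],1]]'

```text
clock: 31.15
eef_pos: [571.8, 175.7, 72.0]
tool_rot: [3.086, 1.552, 0.007]
force: [-0.1, -0.1, -2.0]
width: 13.1
```

>>> jog_arm --series '[[[0,0,0],[-0.1,0,4.7],1],[[0,0,0],[-0.1,0,4.7],1],[[0,0,0],[-0.1,0,4.7],1],[[0,0,0],[-0.1,0,4.7],1],[[0,0,0],[-0.1,0,4.7],1],[[0,0,0],[-0.1,0,4.7],1],[[0,0,0],[-0.1,0,4],1],[[0,0,0],[0,0,0],1]]'

```text
clock: 32.15
eef_pos: [539.2, 173.6, 71.9]
tool_rot: [3.067, 1.553, -0.011]
force: [-0.1, 0.8, -2.1]
width: 13.4
```

```bash
python3 - <<'E'
from h import *
status();print(gripturn())
N=toT(nose(0)[0])[0];print(N)
plan([(tw(N[0],N[1],8),3.8,-2,3),(tw(N[0]+2,N[1],25),3.8,-14,6),(tw(N[0]+3,N[1],60),3.8,-20,6),(tw(N[0]+3,N[1],85),3.8,-20,3)],0)
E
```

```text
TCP [539.2 173.6  71.9] noseT [-68.9  72. ] z 2.8 tilt 1.0 F [-0.1  0.8 -2.1] t 32.15 w 13.4
  ([525.7, 181.4], [-46.1, 80.7], 123, 23.6)
  ([546.0, 162.5], [-27.0, 60.4], 62, 29.2)
  ([521.7, 128.3], [-53.6, 27.9], 62, 29.9)
  ([570.3, 30.0], [-11.6, -73.4], 100, 20.9)
[(np.int64(-16), -65.7, 14), (np.int64(-12), -65.9, 61), (np.int64(-8), -66.0, 85), (np.int64(-4), -65.9, 70), (np.int64(0), -60.5, 9), (np.int64(8), -69.6, 11), (np.int64(12), -68.9, 401), (np.int64(16), -69.7, 112), (np.int64(20), -69.9, 117), (np.int64(24), -70.0, 89)]
[-68.14333156  71.98526062]
[[[-0.1, -1.0, 0.0], [-1.1, -0.0, -1.3], 1], [[-0.1, -1.0, 0.0], [-1.1, -0.0, -1.2], 1], [[-0.1, -1.0, 0.0], [-1.1, -0.0, -1.2], 1], [[0.0, -2.0, 0.0], [-1.5, 0.0, -2.6], 1], [[0.0, -2.0, 0.0], [-1.5, -0.0, -2.5], 1], [[0.0, -2.0, 0.0], [-1.5, -0.0, -2.4], 1], [[0.0, -2.0, 0.0], [-1.5, 0.0, -2.3], 1], [[0.0, -2.0, 0.0], [-1.5, -0.0, -2.2], 1]]
[[[0.0, -2.0, 0.0], [-1.5, 0.0, -2.1], 1], [[0.0, -1.0, 0.0], [-5.0, -0.0, 0.1], 1], [[0.0, -1.0, 0.0], [-5.0, 0.0, 0.2], 1], [[0.0, -1.0, 0.0], [-5.0, -0.0, 0.3], 1], [[0.0, -1.0, 0.0], [-5.0, 0.0, 0.4], 1], [[0.0, -1.0, 0.0], [-4.9, 0.0, 0.5], 1], [[0.0, -1.0, 0.0], [-4.9, -0.0, 0.6], 1], [[0.0, 0.0, 0.0], [-7.8, -0.0, 2.9], 1]]
[[[0.0, 0.0, 0.0], [-7.8, -0.0, 2.9], 1], [[0.0, 0.0, 0.0], [-7.8, -0.0, 2.9], 1]]
```

>>> jog_arm --series '[[[0,-0.9,0],[-1.2,0,-1.2],1],[[0,-0.9,0],[-1.2,0,-1.2],1],[[0,-0.9,0],[-1.2,0,-1.2],1],[[0,-2,0],[-1.6,0,-2.6],1],[[0,-2,0],[-1.6,0,-2.5],1],[[0,-2,0],[-1.6,0,-2.4],1],[[0,-2,0],[-1.6,0,-2.3],1],[[0,-2,0],[-1.6,0,-2.2],1]]'

```text
clock: 33.25
eef_pos: [556.6, 174.6, 82.5]
tool_rot: [0.003, 1.367, -3.076]
force: [-0.3, -0.1, -2.4]
width: 13.7
```

>>> jog_arm --series '[[[0,-2,0],[-1.6,0,-2.1],1],[[0,-1,0],[-5,0,0.1],1],[[0,-1,0],[-5,0,0.2],1],[[0,-1,0],[-5,0,0.3],1],[[0,-1,0],[-5,0,0.4],1],[[0,-1,0],[-5,0,0.5],1],[[0,-1,0],[-5,0,0.6],1],[[0,0,0],[-8,0,3],1]]'

```text
clock: 34.25
eef_pos: [564.8, 175.1, 121.5]
tool_rot: [0.004, 1.227, -3.075]
force: [-0.3, -0.2, -2.5]
width: 13.3
```

```bash
cat >> h.py <<'E'
def inpan(d,g=0):
    # dark blob on the pan, in scoop axes (x from nose, y, height above underside)
    N,t=nose(g);p,q,s=cur();T=q.inv().apply(cloud(d).reshape(-1,3)-N);a,h,y=-T[:,2],-T[:,0],-T[:,1]
    v=d['img'].max(-1).reshape(-1)
    k=(a>3)&(a<30)&(abs(y)<17)&(h>8)&(h<24)&(v<140)
    return int(k.sum()),(np.median(a[k]),np.median(y[k]),np.median(h[k])) if k.sum() else None
E
python3 - <<'E'
from h import *
d=status();print(inpan(d),cur()[2]['qpos'].round(2))
plan([(bw(-23,29,85),10,-20,6),(bw(-23,29,46),10,0,7),(bw(-23,29,38),10,25,5)],0)
E
```

```text
TCP [564.8 175.1 121.5] noseT [-65.4  71.9] z 69.5 tilt -19.7 F [-0.3 -0.2 -2.5] t 34.25 w 13.3
  ([521.5, 128.2], [-53.7, 27.9], 61, 29.6)
  ([570.5, 30.1], [-11.4, -73.3], 103, 20.8)
(69, (np.float64(10.668027252943151), np.float64(-3.860999210305213), np.float64(13.709663948585726))) [-0.11  0.89 -0.36  1.48  0.19  1.15 -2.  ]
[[[-1.0, -0.1, 0.4], [-0.4, -36.4, 5.9], 1], [[-1.0, -0.1, 0.4], [-0.6, -36.5, 5.3], 1], [[-1.0, -0.1, 0.4], [-0.8, -36.5, 4.6], 1], [[-1.0, -0.1, 0.4], [-1.0, -36.6, 4.0], 1], [[-1.0, -0.1, 0.4], [-1.2, -36.7, 3.4], 1], [[-1.0, -0.1, 0.4], [-1.4, -36.7, 2.8], 1], [[0.0, 2.9, 0.0], [3.5, 0.0, 1.6], 1], [[0.0, 2.9, 0.0], [3.6, 0.0, 1.8], 1]]
[[[0.0, 2.9, 0.0], [3.6, -0.0, 2.1], 1], [[0.0, 2.9, 0.0], [3.7, 0.0, 2.4], 1], [[0.0, 2.9, 0.0], [3.8, -0.0, 2.6], 1], [[0.0, 2.9, 0.0], [3.8, 0.0, 2.9], 1], [[0.0, 2.9, 0.0], [3.8, 0.0, 3.2], 1], [[0.0, 5.0, 0.0], [-1.4, -0.0, 6.1], 1], [[0.0, 5.0, 0.0], [-1.4, -0.0, 6.3], 1], [[0.0, 5.0, 0.0], [-1.4, -0.0, 6.4], 1]]
[[[0.0, 5.0, 0.0], [-1.4, -0.0, 6.5], 1], [[0.0, 5.0, 0.0], [-1.5, -0.0, 6.7], 1]]
```

The button is in the pan (blob 11 mm from the nose). I'll dump into the far-right cell with the scoop turned more radially, to keep the wrist joints clear of their limits.

```bash
cat >> h.py <<'E'
def cell(x,y,z,yaw,off=8):
    c=np.array(bw(x,y,z));a=np.radians(yaw);return (c+off*np.array([np.cos(a),np.sin(a),0])).tolist()
E
python3 - <<'E'
from h import *
Y=22
plan([(cell(31,-31,80,Y),Y,-20,8),(cell(31,-31,47,Y),Y,0,7),(cell(31,-31,40,Y),Y,27,6)],0)
E
```

```text
[[[-2.2, -0.1, 0.8], [-2.5, -22.4, -3.8], 1], [[-2.2, -0.1, 0.8], [-2.8, -22.2, -4.5], 1], [[-2.2, -0.1, 0.8], [-3.1, -22.0, -5.3], 1], [[-2.2, -0.1, 0.8], [-3.3, -21.7, -6.0], 1], [[-2.2, -0.1, 0.8], [-3.6, -21.4, -6.7], 1], [[-2.2, -0.1, 0.8], [-3.9, -21.1, -7.4], 1], [[-2.2, -0.1, 0.8], [-4.1, -20.8, -8.1], 1], [[-2.2, -0.1, 0.8], [-4.4, -20.4, -8.8], 1]]
[[[0.0, 2.9, 0.0], [2.7, 0.0, 1.8], 1], [[0.0, 2.9, 0.0], [2.7, 0.0, 2.1], 1], [[0.0, 2.9, 0.0], [2.8, 0.0, 2.3], 1], [[0.0, 2.9, 0.0], [2.9, -0.0, 2.5], 1], [[0.0, 2.9, 0.0], [2.9, 0.0, 2.8], 1], [[0.0, 2.9, 0.0], [2.9, -0.0, 3.0], 1], [[0.0, 2.9, 0.0], [2.9, 0.0, 3.2], 1], [[0.0, 4.5, 0.0], [-1.5, 0.0, 5.5], 1]]
[[[0.0, 4.5, 0.0], [-1.5, -0.0, 5.6], 1], [[0.0, 4.5, 0.0], [-1.5, -0.0, 5.7], 1], [[0.0, 4.5, 0.0], [-1.6, -0.0, 5.8], 1], [[0.0, 4.5, 0.0], [-1.6, 0.0, 5.8], 1], [[0.0, 4.5, 0.0], [-1.6, 0.0, 5.9], 1]]
```

>>> jog_arm --series '[[[-2.2,-0.1,0.8],[-2.5,-22.4,-3.8],1],[[-2.2,-0.1,0.8],[-2.8,-22.2,-4.5],1],[[-2.2,-0.1,0.8],[-3.1,-22,-5.3],1],[[-2.2,-0.1,0.8],[-3.3,-21.7,-6],1],[[-2.2,-0.1,0.8],[-3.6,-21.4,-6.7],1],[[-2.2,-0.1,0.8],[-3.9,-21.1,-7.4],1],[[-2.2,-0.1,0.8],[-4.1,-20.8,-8.1],1],[[-2.2,-0.1,0.8],[-4.4,-20.4,-8.8],1]]'

```text
clock: 35.3
eef_pos: [584.3, 359.0, 129.9]
tool_rot: [-0.003, 1.214, -2.75]
force: [-0.1, -0.6, -2.7]
width: 13.3
```

>>> jog_arm --series '[[[0,0,0],[0,0,0],1],[[0,2.9,0],[2.7,0,1.8],1],[[0,2.9,0],[2.7,0,2.1],1],[[0,2.9,0],[2.8,0,2.3],1],[[0,2.9,0],[2.9,0,2.5],1],[[0,2.9,0],[2.9,0,2.8],1],[[0,2.9,0],[2.9,0,3],1],[[0,0,0],[0,0,0],1]]'

```text
clock: 36.3
eef_pos: [567.5, 348.4, 116.9]
tool_rot: [0.029, 1.515, -2.722]
force: [0.2, -0.3, -2.4]
width: 13.1
```

```bash
python3 - <<'E'
from h import *
d=status();print(nose(0)[0],cell(31,-31,47,22),inpan(d),cur()[2]['qpos'].round(2))
Y=22
plan([(cell(31,-31,47,Y),Y,5,2),(cell(31,-31,40,Y),Y,28,5)],0)
E
```

```text
TCP [567.5 348.4 116.9] noseT [-31.9 231.4] z 50.5 tilt -3.2 F [ 0.2 -0.3 -2.4] t 36.3 w 13.1
  ([522.1, 128.7], [-53.2, 28.3], 63, 29.8)
  ([570.3, 30.1], [-11.6, -73.3], 102, 21.0)
[530.84615147 333.27356457  50.56564623] [532.3296046875877, 334.3509059116237, 47.0] (60, (np.float64(22.053372237639667), np.float64(0.7945740148961273), np.float64(14.003950307050346))) [-0.38  0.86 -0.38  1.52  0.36  0.89 -2.06]
[[[0.2, 4.1, 0.0], [-0.7, -0.1, 4.0], 1], [[0.2, 4.1, 0.0], [-0.7, -0.1, 4.1], 1], [[0.0, 4.6, 0.0], [-1.4, -0.0, 5.7], 1], [[0.0, 4.6, 0.0], [-1.4, 0.0, 5.8], 1], [[0.0, 4.6, 0.0], [-1.4, -0.0, 6.0], 1], [[0.0, 4.6, 0.0], [-1.4, -0.0, 6.1], 1], [[0.0, 4.6, 0.0], [-1.5, 0.0, 6.2], 1]]
```

>>> jog_arm --series '[[[0.2,4.1,0],[-0.7,-0.1,4],1],[[0.2,4.1,0],[-0.7,-0.1,4.1],1],[[0,4.6,0],[-1.4,0,5.7],1],[[0,4.6,0],[-1.4,0,5.8],1],[[0,4.6,0],[-1.4,0,6],1],[[0,4.6,0],[-1.4,0,6.1],1],[[0,4.6,0],[-1.5,0,6.2],1],[[0,0,0],[0,0,0],1]]'

```text
clock: 37.35
eef_pos: [554.0, 344.9, 144.3]
tool_rot: [3.113, 1.156, 0.359]
force: [-0.4, 0.1, -1.5]
width: 13.4
```

>>> jog_arm --series '[[[0,0,0],[0,0,0],1],[[0,0,0],[0,0,0],1]]'

```text
clock: 37.6
eef_pos: [553.1, 343.5, 142.5]
tool_rot: [3.112, 1.159, 0.356]
force: [-0.2, -1.2, -0.7]
width: 13.5
```

```bash
cat >> h.py <<'E'
def boxb(d):
    # dark-ish lumps inside the cells by height above the floor, in box frame
    P=cloud(d);q=toT(P.reshape(-1,3),BC,BY).reshape(P.shape[:2]+(2,));z=P[...,2]
    for sx in(-1,1):
        for sy in(-1,1):
            k=(abs(q[...,0]-31*sx)<25)&(abs(q[...,1]-31*sy)<25)
            kk=k&(z>12)&(z<28)
            print(' cell',sx,sy,'n',int(k.sum()),'raised',int(kk.sum()),q[kk].mean(0).round(0) if kk.any() else '', 'zmax',z[k].max().round(0) if k.any() else '')
E
python3 - <<'E'
from h import *
d=status();print(nose(0),inpan(d),cur()[2]['qpos'].round(2));boxb(d);boxb(get_image('top'))
Y=22
plan([(cell(31,-31,95,Y,20),Y,0,6),(tw(24,-72,60),3.8,0,11)],0)
E
```

```text
TCP [553.1 343.5 142.5] noseT [-13.9 237.6] z 65.0 tilt 23.6 F [-0.2 -1.2 -0.7] t 37.6 w 13.5
  ([521.5, 128.2], [-53.8, 27.8], 59, 29.9)
  ([570.4, 30.3], [-11.4, -73.1], 101, 20.3)
(array([547.36027309, 340.22619279,  65.01262384]), np.float64(23.58461507087871)) (0, None) [-0.56  0.66 -0.15  1.99  1.15  0.23 -2.94]
 cell -1 -1 n 530 raised 39 [-38. -35.] zmax 331.0
 cell -1 1 n 97 raised 0  zmax 4.0
 cell 1 -1 n 419 raised 6 [ 12. -38.] zmax 323.0
 cell 1 1 n 181 raised 0  zmax 206.0
 cell -1 -1 n 217 raised 0  zmax 516.0
 cell -1 1 n 116 raised 0  zmax 10.0
 cell 1 -1 n 119 raised 0  zmax 357.0
 cell 1 1 n 124 raised 0  zmax 215.0
[[[0.0, -3.9, -0.1], [-2.2, 0.2, -6.0], 1], [[0.0, -3.9, -0.1], [-2.2, 0.2, -5.6], 1], [[0.0, -3.9, -0.1], [-2.3, 0.2, -5.3], 1], [[0.0, -3.9, -0.1], [-2.3, 0.2, -5.0], 1], [[0.0, -3.9, -0.1], [-2.3, 0.1, -4.6], 1], [[0.0, -3.9, -0.1], [-2.3, 0.1, -4.3], 1], [[1.7, 0.0, 0.0], [3.2, 28.9, 5.2], 1], [[1.7, 0.0, 0.0], [3.2, 29.0, 4.4], 1]]
[[[1.7, 0.0, 0.0], [3.2, 29.2, 3.5], 1], [[1.7, 0.0, 0.0], [3.2, 29.2, 2.7], 1], [[1.7, 0.0, 0.0], [3.2, 29.3, 1.9], 1], [[1.7, 0.0, 0.0], [3.2, 29.4, 1.1], 1], [[1.7, 0.0, 0.0], [3.2, 29.4, 0.3], 1], [[1.7, 0.0, 0.0], [3.2, 29.4, -0.5], 1], [[1.7, 0.0, 0.0], [3.2, 29.3, -1.4], 1], [[1.7, 0.0, 0.0], [3.2, 29.3, -2.2], 1]]
[[[1.7, 0.0, 0.0], [3.2, 29.2, -3.0], 1]]
```

>>> jog_arm --series '[[[0,-3.9,-0.1],[-6,0,-6],1],[[0,-3.9,-0.1],[-6,0,-5.6],1],[[0,-3.9,-0.1],[-6,0,-5.3],1],[[0,-3.9,-0.1],[-6,0,-5],1],[[0,-3.9,-0.1],[-6,0.1,-4.6],1],[[0,-3.9,-0.1],[-6,0.1,-4.3],1],[[1.7,0,0],[3,28.9,5],1],[[1.7,0,0],[3,29,4.4],1]]'

```text
clock: 38.7
eef_pos: [584.9, 293.8, 179.0]
tool_rot: [2.716, 1.567, -0.099]
force: [0.2, -0.8, -2.2]
width: 13.7
```

>>> jog_arm --series '[[[1.7,0,0],[3.2,29.2,3.5],1],[[1.7,0,0],[3.2,29.2,2.7],1],[[1.7,0,0],[3.2,29.3,1.9],1],[[1.7,0,0],[3.2,29.4,1.1],1],[[1.7,0,0],[3.2,29.4,0.3],1],[[1.7,0,0],[3.2,29.4,-0.5],1],[[1.7,0,0],[3.2,29.3,-1.4],1],[[1.7,0,0],[3.2,29.3,-2.2],1]]'

```text
clock: 39.7
eef_pos: [632.0, 62.9, 153.9]
tool_rot: [2.97, 1.567, -0.082]
force: [0.8, 0.0, -1.3]
width: 13.2
```

```bash
python3 - <<'E'
from h import *
d=status();print(nose(0),cur()[2]['qpos'].round(2));boxb(d);t=get_image('top');boxb(t);print(gripturn())
a=cv2.resize(d['img'][130:230,160:260],(400,400),interpolation=cv2.INTER_CUBIC)
b=cv2.resize(d['img'][160:260,240:340],(400,400),interpolation=cv2.INTER_CUBIC)
cv2.imwrite('pics/s9.png',np.hstack([a,b])[:,:,::-1])
plan([(tw(28,-71.5,60),3.8,0,4),(tw(28,-71.5,12),3.8,0.5,6)],0)
E
```

```text
TCP [632.   62.9 153.9] noseT [ 15.4 -45.5] z 85.2 tilt 0.2 F [ 0.8  0.  -1.3] t 39.7 w 13.2
  ([521.6, 128.6], [-53.6, 28.2], 65, 29.4)
  ([570.5, 30.1], [-11.4, -73.3], 103, 20.0)
(array([596.16406122,  53.00985367,  84.3500968 ]), np.float64(0.16244945372885364)) [ 0.21  0.79 -0.6   1.65  0.56  0.88 -2.1 ]
 cell -1 -1 n 0 raised 0  zmax 
 cell -1 1 n 0 raised 0  zmax 
 cell 1 -1 n 0 raised 0  zmax 
 cell 1 1 n 0 raised 0  zmax 
 cell -1 -1 n 286 raised 50 [-38. -34.] zmax 26.0
 cell -1 1 n 285 raised 1 [-45.  15.] zmax 13.0
 cell 1 -1 n 268 raised 41 [ 15. -43.] zmax 25.0
 cell 1 1 n 267 raised 1 [33. 33.] zmax 12.0
[(np.int64(-16), -65.3, 12), (np.int64(-12), -66.2, 61), (np.int64(-8), -66.1, 79), (np.int64(-4), -66.1, 75), (np.int64(0), -59.4, 7), (np.int64(8), -56.5, 8), (np.int64(12), -62.1, 276)]
[[[0.3, 0.0, 0.0], [6.3, 6.3, -3.1], 1], [[0.3, 0.0, 0.0], [6.3, 6.3, -3.1], 1], [[0.3, 0.0, 0.0], [6.3, 6.3, -3.2], 1], [[0.3, 0.0, 0.0], [6.3, 6.3, -3.2], 1], [[0.0, 0.1, 0.0], [7.9, 0.0, 0.1], 1], [[0.0, 0.1, 0.0], [7.9, -0.0, 0.1], 1], [[0.0, 0.1, 0.0], [7.9, 0.0, 0.1], 1], [[0.0, 0.1, 0.0], [7.9, -0.0, 0.1], 1]]
[[[0.0, 0.1, 0.0], [7.9, 0.0, 0.1], 1], [[0.0, 0.1, 0.0], [7.9, -0.0, 0.2], 1]]
```

View pics/s9.png

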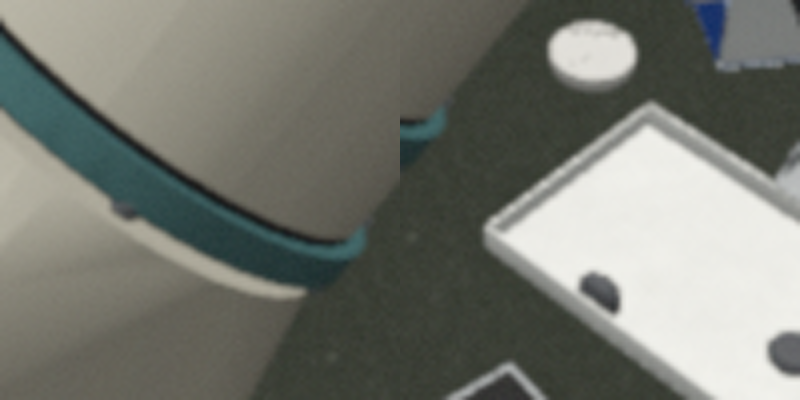

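The top view confirms buttons in cells (−,−) and (+,−). In the scene view the arm hides the box. The remaining buttons are at crop (790,352) and the leaning one at (600,290). I'll go for the one at tray y −73.

```bash
python3 - <<'E'
from h import *
plan([(tw(14,-71.8,60),3.8,0.5,3),(tw(14,-71.8,10),3.8,1,5)],0)
E
```

```text
[[[0.4, 0.1, 0.0], [8.2, 8.5, 0.8], 1], [[0.4, 0.1, 0.0], [8.2, 8.5, 0.7], 1], [[0.4, 0.1, 0.0], [8.2, 8.5, 0.7], 1], [[0.0, 0.1, 0.0], [9.9, 0.0, 0.2], 1], [[0.0, 0.1, 0.0], [9.9, -0.0, 0.2], 1], [[0.0, 0.1, 0.0], [9.9, 0.0, 0.2], 1], [[0.0, 0.1, 0.0], [9.9, -0.0, 0.3], 1], [[0.0, 0.1, 0.0], [9.9, -0.0, 0.3], 1]]
```

>>> jog_arm --series '[[[0.4,0.1,0],[8.2,8.5,0.8],1],[[0.4,0.1,0],[8.2,8.5,0.7],1],[[0.4,0.1,0],[8.2,8.5,0.7],1],[[0,0.1,0],[9.9,0,0.2],1],[[0,0.1,0],[9.9,0,0.2],1],[[0,0.1,0],[9.9,0,0.2],1],[[0,0.1,0],[9.9,0,0.3],1],[[0,0.1,0],[9.9,0,0.3],1]]'

```text
clock: 40.85
eef_pos: [631.4, 38.8, 79.5]
tool_rot: [3.12, 1.552, 0.049]
force: [-0.8, -0.2, -2.3]
width: 13.3
```

>>> jog_arm --series '[[[0,0,0],[0,0,0],1],[[0,0,0],[0,0,0],1]]'

```text
clock: 41.1
eef_pos: [631.7, 38.8, 80.4]
tool_rot: [3.124, 1.552, 0.053]
force: [-0.6, 0.5, -1.1]
width: 13.3
```

```bash
python3 - <<'E'
from h import *
status();print(cur()[2]['qpos'].round(2));
d=get_image('wrist')
for o in buttons(d): print('w',o)
P=cloud(d);t=toT(P.reshape(-1,3)).reshape(P.shape[:2]+(2,));z=P[...,2]
k=(z>14)&(z<26)&(abs(t[...,0]-30)<35);h,e=np.histogram(t[k][:,1],np.arange(-112,-85,2));print('side wall y',list(zip(e,h)))
plan([(tw(12,-71.8,2.7),3.8,1,2),(tw(-69,-71.8,2.7),3.8,1,17)],0)
E
```

```text
TCP [631.7  38.8  80.4] noseT [ 14.6 -68.9] z 11.2 tilt 1.1 F [-0.6  0.5 -1.1] t 41.1 w 13.3
  ([639.6, 62.1], [59.7, -46.0], 26, 29.2)
  ([647.7, 30.2], [65.6, -78.4], 41, 29.4)
  ([521.8, 128.5], [-53.5, 28.1], 61, 29.8)
  ([570.3, 30.1], [-11.6, -73.3], 99, 21.8)
[ 0.21  0.88 -0.54  1.71  0.64  0.72 -2.16]
w ([630.0, 11.7], [46.7, -95.6], 129, 20.6)
w ([638.6, 41.2], [57.3, -66.8], 528, 30.0)
w ([618.9, 59.7], [38.9, -46.9], 74, 29.2)
w ([621.3, 20.2], [38.6, -86.6], 72, 29.8)
side wall y [(np.int64(-112), np.int64(0)), (np.int64(-110), np.int64(0)), (np.int64(-108), np.int64(0)), (np.int64(-106), np.int64(0)), (np.int64(-104), np.int64(0)), (np.int64(-102), np.int64(0)), (np.int64(-100), np.int64(0)), (np.int64(-98), np.int64(99)), (np.int64(-96), np.int64(148)), (np.int64(-94), np.int64(0)), (np.int64(-92), np.int64(0)), (np.int64(-90), np.int64(0)), (np.int64(-88), np.int64(13))]
[[[0.1, -0.1, 0.0], [4.4, 1.5, 1.4], 1], [[0.1, -0.1, 0.0], [4.4, 1.5, 1.4], 1], [[0.0, 0.0, 0.0], [-0.1, -0.0, 4.8], 1], [[0.0, 0.0, 0.0], [-0.1, 0.0, 4.8], 1], [[0.0, 0.0, 0.0], [-0.1, -0.0, 4.8], 1], [[0.0, 0.0, 0.0], [-0.1, -0.0, 4.8], 1], [[0.0, 0.0, 0.0], [-0.1, -0.0, 4.8], 1], [[0.0, 0.0, 0.0], [-0.1, 0.0, 4.8], 1]]
[[[0.0, 0.0, 0.0], [-0.1, -0.0, 4.8], 1], [[0.0, 0.0, 0.0], [-0.1, -0.0, 4.8], 1], [[0.0, 0.0, 0.0], [-0.1, 0.0, 4.8], 1], [[0.0, 0.0, 0.0], [-0.1, -0.0, 4.8], 1], [[0.0, 0.0, 0.0], [-0.1, -0.0, 4.8], 1], [[0.0, 0.0, 0.0], [-0.1, -0.0, 4.8], 1], [[0.0, 0.0, 0.0], [-0.1, 0.0, 4.8], 1], [[0.0, 0.0, 0.0], [-0.1, -0.0, 4.8], 1]]
[[[0.0, 0.0, 0.0], [-0.1, -0.0, 4.8], 1], [[0.0, 0.0, 0.0], [-0.1, 0.0, 4.8], 1], [[0.0, 0.0, 0.0], [-0.1, -0.0, 4.8], 1]]
```

>>> jog_arm --series '[[[0,0,0],[4.4,0.8,1.4],1],[[0,0,0],[4.4,0.8,1.4],1],[[0,0,0],[0,0,0],1],[[0,0,0],[-0.1,0,4.8],1],[[0,0,0],[-0.1,0,4.8],1],[[0,0,0],[-0.1,0,4.8],1],[[0,0,0],[-0.1,0,4.8],1],[[0,0,0],[-0.1,0,4.8],1]]'

```text
clock: 42.2
eef_pos: [604.6, 35.1, 71.4]
tool_rot: [3.116, 1.552, 0.045]
force: [0.5, 0.6, -1.0]
width: 13.5
```

>>> jog_arm --series '[[[0,0,0],[-0.1,0,4.8],1],[[0,0,0],[-0.1,0,4.8],1],[[0,0,0],[-0.1,0,4.8],1],[[0,0,0],[-0.1,0,4.8],1],[[0,0,0],[-0.1,0,4.8],1],[[0,0,0],[-0.1,0,4.8],1],[[0,0,0],[-0.1,0,4.8],1],[[0,0,0],[0,0,0],1]]'

```text
clock: 43.2
eef_pos: [571.0, 32.7, 71.5]
tool_rot: [3.106, 1.553, 0.034]
force: [-0.0, -0.2, -0.9]
width: 13.4
```

```bash
python3 - <<'E'
from h import *
d=status();print(inpan(d))
plan([(tw(-69,-70.5,2.7),3.8,1,6)],0)
E
```

```text
TCP [571.   32.7  71.5] noseT [-46.4 -70.9] z 2.4 tilt 1.0 F [-0.  -0.2 -0.9] t 43.2 w 13.4
  ([521.5, 128.2], [-53.7, 27.9], 56, 29.7)
  ([571.0, 52.3], [-9.4, -51.2], 26, 26.2)
  ([586.9, 26.3], [4.7, -78.2], 35, 29.9)
  ([530.6, 27.1], [-51.4, -73.7], 89, 20.3)
(0, None)
[[[0.0, 0.0, 0.0], [-0.1, -0.1, 3.8], 1], [[0.0, 0.0, 0.0], [-0.1, -0.0, 3.8], 1], [[0.0, 0.0, 0.0], [-0.1, -0.0, 3.8], 1], [[0.0, 0.0, 0.0], [-0.1, -0.0, 3.8], 1], [[0.0, 0.0, 0.0], [-0.1, -0.0, 3.8], 1], [[0.0, 0.0, 0.0], [-0.1, -0.0, 3.8], 1]]
```

>>> jog_arm --series '[[[0,0,0],[-0.1,0,3.8],1],[[0,0,0],[-0.1,0,3.8],1],[[0,0,0],[-0.1,0,3.8],1],[[0,0,0],[-0.1,0,3.8],1],[[0,0,0],[-0.1,0,3.8],1],[[0,0,0],[-0.1,0,3.8],1],[[0,0,0],[0,0,0],1]]'

```text
clock: 44.12
eef_pos: [547.8, 31.1, 71.6]
tool_rot: [3.091, 1.554, 0.02]
force: [-0.4, 0.2, -0.4]
width: 13.1
```

>>> jog_arm --series '[[[0,-0.9,0],[-1.2,0,-1.2],1],[[0,-0.9,0],[-1.2,0,-1.2],1],[[0,-0.9,0],[-1.2,0,-1.2],1],[[0,-2,0],[-1.6,0,-2.6],1],[[0,-2,0],[-1.6,0,-2.5],1],[[0,-2,0],[-1.6,0,-2.4],1],[[0,-2,0],[-1.6,0,-2.3],1],[[0,-2,0],[-1.6,0,-2.2],1]]'

```text
clock: 45.12
eef_pos: [565.2, 32.3, 82.1]
tool_rot: [-0.0, 1.366, -3.072]
force: [-0.3, 0.1, -2.0]
width: 13.3
```

>>> jog_arm --series '[[[0,-2,0],[-1.6,0,-2.1],1],[[0,-1,0],[-5,0,0.1],1],[[0,-1,0],[-5,0,0.2],1],[[0,-1,0],[-5,0,0.3],1],[[0,-1,0],[-5,0,0.4],1],[[0,-1,0],[-5,0,0.5],1],[[0,-1,0],[-5,0,0.6],1],[[0,0,0],[-8,0,3],1]]'

```text
clock: 46.12
eef_pos: [573.5, 33.0, 121.2]
tool_rot: [0.001, 1.227, -3.071]
force: [-0.4, -0.1, -2.6]
width: 13.2
```

```bash
python3 - <<'E'
from h import *
d=status();print(inpan(d),cur()[2]['qpos'].round(2))
Y=30
plan([(cell(31,31,85,Y),Y,-20,14)],0)
E
```

```text
TCP [573.5  33.  121.2] noseT [-66.1 -70.9] z 69.2 tilt -19.7 F [-0.4 -0.1 -2.6] t 46.125 w 13.2
  ([521.1, 128.1], [-54.2, 27.8], 52, 29.9)
(88, (np.float64(11.003380531184764), np.float64(-5.321137567262003), np.float64(13.648433635233761))) [ 0.23  0.92 -0.61  1.52  0.44  1.2  -2.  ]
[[[-1.7, 0.0, 0.6], [-1.7, -28.0, -1.7], 1], [[-1.7, 0.0, 0.6], [-2.0, -27.9, -2.5], 1], [[-1.7, 0.0, 0.6], [-2.3, -27.8, -3.3], 1], [[-1.7, 0.0, 0.6], [-2.5, -27.7, -4.1], 1], [[-1.7, 0.0, 0.6], [-2.8, -27.5, -4.9], 1], [[-1.7, 0.0, 0.6], [-3.1, -27.3, -5.6], 1], [[-1.7, 0.0, 0.6], [-3.4, -27.1, -6.4], 1], [[-1.7, 0.0, 0.6], [-3.7, -26.9, -7.2], 1]]
[[[-1.7, 0.0, 0.6], [-3.9, -26.6, -7.9], 1], [[-1.7, 0.0, 0.6], [-4.2, -26.3, -8.7], 1], [[-1.7, 0.0, 0.6], [-4.5, -26.0, -9.4], 1], [[-1.7, 0.0, 0.6], [-4.8, -25.6, -10.1], 1], [[-1.7, 0.0, 0.6], [-5.0, -25.2, -10.9], 1], [[-1.7, 0.0, 0.6], [-5.3, -24.8, -11.6], 1]]
```

The third button is in the pan. I'll carry it to the far-left cell.

>>> jog_arm --series '[[[-1.7,0,0.6],[-1.7,-28,-1.7],1],[[-1.7,0,0.6],[-2,-27.9,-2.5],1],[[-1.7,0,0.6],[-2.3,-27.8,-3.3],1],[[-1.7,0,0.6],[-2.5,-27.7,-4.1],1],[[-1.7,0,0.6],[-2.8,-27.5,-4.9],1],[[-1.7,0,0.6],[-3.1,-27.3,-5.6],1],[[-1.7,0,0.6],[-3.4,-27.1,-6.4],1],[[-1.7,0,0.6],[-3.7,-26.9,-7.2],1]]'

```text
clock: 47.18
eef_pos: [574.1, 258.2, 129.7]
tool_rot: [-0.0, 1.228, -2.819]
force: [0.2, 0.3, -2.1]
width: 13.2
```

>>> jog_arm --series '[[[-1.7,0,0.6],[-3.9,-26.6,-7.9],1],[[-1.7,0,0.6],[-4.2,-26.3,-8.7],1],[[-1.7,0,0.6],[-4.5,-26,-9.4],1],[[-1.7,0,0.6],[-4.8,-25.6,-10.1],1],[[-1.7,0,0.6],[-5,-25.2,-10.9],1],[[-1.7,0,0.6],[-5.3,-24.8,-11.6],1],[[0,0,0],[0,0,0],1],[[0,0,0],[0,0,0],1]]'

```text
clock: 48.18
eef_pos: [573.6, 424.2, 135.8]
tool_rot: [0.001, 1.228, -2.63]
force: [1.2, 0.2, -2.5]
width: 13.1
```

```bash
python3 - <<'E'
from h import *
d=status();print(nose(0),inpan(d),cur()[2]['qpos'].round(2))
Y=30
plan([(cell(31,31,47,Y),Y,-2,7)],0)
E
```

```text
TCP [573.6 424.2 135.8] noseT [-34.4 294.8] z 83.7 tilt -19.7 F [ 1.2  0.2 -2.5] t 48.175 w 13.1
  ([521.6, 128.5], [-53.6, 28.1], 64, 29.8)
(array([523.6067939 , 395.27144237,  83.77140507]), np.float64(-19.653776563163788)) (42, (np.float64(23.443335185596773), np.float64(2.940114228681681), np.float64(12.611135413510016))) [-0.4   1.11 -0.68  1.    0.48  1.52 -2.03]
[[[-0.1, 2.5, 0.0], [3.5, -0.4, 1.5], 1], [[-0.1, 2.5, 0.0], [3.5, -0.4, 1.7], 1], [[-0.1, 2.5, 0.0], [3.6, -0.4, 2.0], 1], [[-0.1, 2.5, 0.0], [3.6, -0.4, 2.2], 1], [[-0.1, 2.5, 0.0], [3.7, -0.4, 2.4], 1], [[-0.1, 2.5, 0.0], [3.7, -0.4, 2.6], 1], [[-0.1, 2.5, 0.0], [3.7, -0.4, 2.9], 1]]
```

>>> jog_arm --series '[[[0,2.5,0],[3.5,-0.4,1.5],1],[[0,2.5,0],[3.5,-0.4,1.7],1],[[0,2.5,0],[3.6,-0.4,2],1],[[0,2.5,0],[3.6,-0.4,2.2],1],[[0,2.5,0],[3.7,-0.4,2.4],1],[[0,2.5,0],[3.7,-0.4,2.6],1],[[0,2.5,0],[3.7,-0.4,2.9],1],[[0,0,0],[0,0,0],1]]'

```text
clock: 49.22
eef_pos: [554.4, 415.3, 114.4]
tool_rot: [0.022, 1.532, -2.61]
force: [0.1, -0.2, -2.1]
width: 13.6
```

```bash
python3 - <<'E'
from h import *
print(nose(0),cur()[2]['qpos'].round(2))
Y=30
plan([(cell(31,31,46,Y),Y,10,3),(cell(31,31,38,Y),Y,30,5)],0)
E
```

```text
(array([519.83112553, 395.95457812,  47.435827  ]), np.float64(-2.2334667522613456)) [-0.34  0.95 -0.66  1.44  0.62  1.   -2.22]
[[[-0.3, 4.1, 0.0], [-2.0, -0.1, 4.5], 1], [[-0.3, 4.1, 0.0], [-2.0, -0.0, 4.5], 1], [[-0.3, 4.1, 0.0], [-1.9, -0.0, 4.6], 1], [[0.0, 4.0, 0.0], [-0.8, -0.0, 5.1], 1], [[0.0, 4.0, 0.0], [-0.9, -0.0, 5.3], 1], [[0.0, 4.0, 0.0], [-0.9, 0.0, 5.4], 1], [[0.0, 4.0, 0.0], [-0.9, -0.0, 5.5], 1], [[0.0, 4.0, 0.0], [-1.0, 0.0, 5.6], 1]]
```

>>> jog_arm --series '[[[-0.3,4.1,0],[-2,0,4.5],1],[[-0.3,4.1,0],[-2,0,4.5],1],[[-0.3,4.1,0],[-1.9,0,4.6],1],[[0,4,0],[-0.8,0,5.1],1],[[0,4,0],[-0.9,0,5.3],1],[[0,4,0],[-0.9,0,5.4],1],[[0,3,0],[-0.9,0,4],1],[[0,0,0],[0,0,0],1]]'

```text
clock: 50.22
eef_pos: [534.0, 405.8, 129.0]
tool_rot: [3.134, 1.154, 0.52]
force: [0.0, 0.4, -2.1]
width: 13.2
```

```bash
python3 - <<'E'
from h import *
d=status();print(nose(0),inpan(d),cur()[2]['qpos'].round(2));boxb(d);t=get_image('top');print(inpan(t));boxb(t)
Y=30
plan([(cell(31,31,75,Y,22),Y,5,6)],0)
E
```

```text
TCP [534.  405.8 129. ] noseT [-28.2 301. ] z 51.4 tilt 23.9 F [ 0.   0.4 -2.1] t 50.225 w 13.2
  ([521.6, 128.5], [-53.6, 28.1], 62, 29.6)
(array([528.80718048, 402.39944464,  50.99516245]), np.float64(23.850484432731243)) (0, None) [-0.59  0.71 -0.21  1.95  1.23  0.23 -2.94]
 cell -1 -1 n 1418 raised 39 [-38. -35.] zmax 486.0
 cell -1 1 n 327 raised 0  zmax 300.0
 cell 1 -1 n 376 raised 8 [ 14. -40.] zmax 306.0
 cell 1 1 n 473 raised 56 [21. 30.] zmax 199.0
(0, None)
 cell -1 -1 n 176 raised 0  zmax 504.0
 cell -1 1 n 108 raised 0  zmax 487.0
 cell 1 -1 n 65 raised 0  zmax 293.0
 cell 1 1 n 91 raised 0  zmax 331.0
[[[0.0, -3.1, 0.0], [-1.3, 0.3, -6.0], 1], [[0.0, -3.1, 0.0], [-1.4, 0.3, -5.8], 1], [[0.0, -3.1, 0.0], [-1.5, 0.3, -5.6], 1], [[0.0, -3.1, 0.0], [-1.6, 0.2, -5.4], 1], [[0.0, -3.1, 0.0], [-1.7, 0.2, -5.2], 1], [[0.0, -3.1, 0.0], [-1.8, 0.2, -5.0], 1]]
```

Three buttons are in (top and scene readings agree). Now the leaning one. I'll retreat and take a closer look at it.

>>> jog_arm --series '[[[0,-3.1,0],[-6,0.2,-6],1],[[0,-3.1,0],[-6,0.2,-5.8],1],[[0,-3.1,0],[-6,0.2,-5.6],1],[[0,-3.1,0],[-6,0.2,-5.4],1],[[0,-3.1,0],[-6,0.2,-5.2],1],[[0,-3.1,0],[-6,0.2,-5],1],[[0,-3,0],[-4,0,-5],1],[[0,-3,0],[0,0,-5],1]]'

```text
clock: 51.32
eef_pos: [561.5, 419.7, 176.6]
tool_rot: [0.03, 1.554, -2.586]
force: [-1.0, 0.3, -1.8]
width: 13.2
```

```bash
python3 - <<'E'
from h import *
status();print(nose(0),cur()[2]['qpos'].round(2))
plan([(tw(-2,20,110),3.8,0,14)],0)
E
```

```text
TCP [561.5 419.7 176.6] noseT [-28.7 299.1] z 108.7 tilt -1.0 F [-1.   0.3 -1.8] t 51.325 w 13.2
  ([522.0, 128.5], [-53.2, 28.1], 64, 30.0)
(array([529.90883382, 401.1520134 , 108.10528728]), np.float64(-0.9522764242052091)) [-0.32  0.89 -0.71  1.4   0.6   1.09 -2.18]
[[[1.9, 0.1, 0.0], [-0.1, 19.9, 7.3], 1], [[1.9, 0.1, 0.0], [-0.1, 20.2, 6.7], 1], [[1.9, 0.1, 0.0], [-0.1, 20.4, 6.1], 1], [[1.9, 0.1, 0.0], [-0.1, 20.6, 5.4], 1], [[1.9, 0.1, 0.0], [-0.1, 20.7, 4.8], 1], [[1.9, 0.1, 0.0], [-0.1, 20.9, 4.2], 1], [[1.9, 0.1, 0.0], [-0.1, 21.0, 3.5], 1], [[1.9, 0.1, 0.0], [-0.1, 21.1, 2.9], 1]]
[[[1.9, 0.1, 0.0], [-0.1, 21.2, 2.2], 1], [[1.9, 0.1, 0.0], [-0.2, 21.2, 1.6], 1], [[1.9, 0.1, 0.0], [-0.2, 21.3, 0.9], 1], [[1.9, 0.1, 0.0], [-0.2, 21.3, 0.3], 1], [[1.9, 0.1, 0.0], [-0.2, 21.3, -0.4], 1], [[1.9, 0.1, 0.0], [-0.2, 21.2, -1.1], 1]]
```

>>> jog_arm --series '[[[1.9,0.1,0],[0,19.9,7.3],1],[[1.9,0.1,0],[0,20.2,6.7],1],[[1.9,0.1,0],[0,20.4,6.1],1],[[1.9,0.1,0],[0,20.6,5.4],1],[[1.9,0.1,0],[0,20.7,4.8],1],[[1.9,0.1,0],[0,20.9,4.2],1],[[1.9,0.1,0],[0,21,3.5],1],[[1.9,0.1,0],[0,21.1,2.9],1]]'

```text
clock: 52.38
eef_pos: [589.5, 251.1, 177.2]
tool_rot: [1.729, 1.567, -1.152]
force: [0.8, -0.1, -1.0]
width: 13.4
```

>>> jog_arm --series '[[[1.9,0.1,0],[0,21.2,2.2],1],[[1.9,0.1,0],[0,21.2,1.6],1],[[1.9,0.1,0],[0,21.3,0.9],1],[[1.9,0,0],[0,21.3,0.3],1],[[1.9,0,0],[0,21.3,-0.4],1],[[1.9,0,0],[0,21.2,-1],1],[[0,0,0],[0,0,0],1]]'

```text
clock: 53.25
eef_pos: [609.2, 123.1, 177.4]
tool_rot: [2.475, 1.563, -0.607]
force: [0.7, 0.2, -2.0]
width: 13.0
```

```bash
python3 - <<'E'
from h import *
d=status();print(cur()[2]['qpos'].round(2));
ims=[]
for n in('scene','top'):
    d=get_image(n);P=cloud(d);t=toT(P.reshape(-1,3)).reshape(P.shape[:2]+(2,));z=P[...,2]
    if n=='top': boxb(d)
    print(n)
    for x0 in range(-76,-30,4):
        k=(abs(t[...,0]-x0)<2)&(abs(t[...,1]-27)<10)&(z<60)
        if k.sum()>1: print(x0,np.percentile(z[k],[5,50,95]).round(1),k.sum(),end=' ')
    print()
    o=np.array(tw(-55,26,12));M=np.array(d['cam_to_world']);c=M[:3,:3].T@(o-M[:3,3]);u=int(d['cx']+f(d)*c[0]/-c[2]);v=int(d['cy']-f(d)*c[1]/-c[2])
    ims.append(cv2.resize(d['img'][v-20:v+20,u-20:u+20],(390,390),interpolation=cv2.INTER_CUBIC))
cv2.imwrite('pics/l1.png',np.hstack(ims)[:,:,::-1])
E
```

```text
TCP [609.2 123.1 177.4] noseT [-3.2 16.8] z 108.7 tilt 0.4 F [ 0.7  0.2 -2. ] t 53.25 w 13.0
  ([521.4, 128.4], [-53.8, 28.0], 62, 29.8)
[ 0.12  0.75 -0.62  1.67  0.54  0.9  -2.23]
scene
-76 [-2.8 -1.1 19.7] 14 -72 [-1.4  9.2 18.8] 50 -68 [15.7 21.8 28.4] 27 -64 [22.4 26.6 29.7] 14 -60 [24.  27.3 29.8] 14 -56 [25.3 26.1 27.8] 3 -44 [0.5 0.9 1.3] 3 -40 [-0.2  1.5  2.3] 4 -36 [-0.6  0.7  4.1] 13 -32 [-0.4  1.4  2.8] 9 
 cell -1 -1 n 285 raised 48 [-38. -33.] zmax 25.0
 cell -1 1 n 283 raised 0  zmax 12.0
 cell 1 -1 n 264 raised 41 [ 16. -43.] zmax 25.0
 cell 1 1 n 266 raised 39 [14. 27.] zmax 28.0
top
-76 [-2.4  0.  10.9] 10 -72 [-0.1 14.  25. ] 18 -68 [20.3 25.2 32.1] 10 -64 [ 0.1 30.  32.8] 14 -60 [11.3 28.1 36.3] 8 -56 [24.5 28.5 30.1] 6 -52 [0.1 3.5 4.5] 3 -48 [-0.2  3.2  7.1] 7 -44 [-2.6  0.9  5.7] 7 -40 [0.4 3.  7.1] 12 -36 [-0.1  2.7  5.6] 9 -32 [-0.5  6.6  8.2] 7
```

View pics/l1.png

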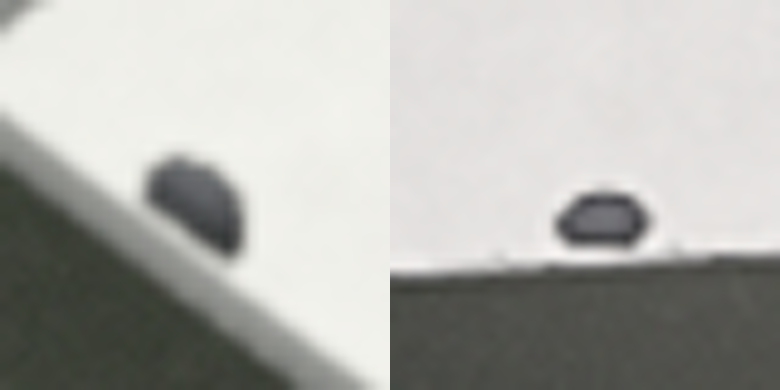

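The button stands on its rim with its foot side against the wall and its dome towards us (left crop (195,205), right crop (603,220)). Sliding the nose under the dome should push the rim to the wall and topple the button onto the pan. I'll get its y position and go.

```bash
python3 - <<'E'
from h import *
for n in('scene','top'):
    d=get_image(n);P=cloud(d);t=toT(P.reshape(-1,3)).reshape(P.shape[:2]+(2,));z=P[...,2]
    k=(z>17)&(z<34)&(d['img'].max(-1)<150)&(abs(t[...,0]+60)<14)&(abs(t[...,1]-27)<30);print(n,k.sum(),t[k].mean(0),np.percentile(t[k],[3,97],axis=0).round(1).tolist())
plan([(tw(-20,26,60),3.8,0.5,4),(tw(-20,26,10),3.8,1,4)],0)
E
```

```text
scene 63 [-63.36249606  21.4636072 ] [[-68.7, 11.8], [-55.5, 32.9]]
top 38 [-62.44471976  23.97485765] [[-68.2, 13.1], [-55.3, 35.3]]
[[[0.0, 0.0, 0.0], [12.2, -1.1, 4.2], 1], [[0.0, 0.0, 0.0], [12.2, -1.1, 4.2], 1], [[0.0, 0.0, 0.0], [12.2, -1.1, 4.2], 1], [[0.0, 0.0, 0.0], [12.2, -1.1, 4.2], 1], [[0.0, 0.1, 0.0], [12.4, 0.0, 0.3], 1], [[0.0, 0.1, 0.0], [12.4, 0.0, 0.3], 1], [[0.0, 0.1, 0.0], [12.4, -0.0, 0.3], 1], [[0.0, 0.1, 0.0], [12.4, 0.0, 0.3], 1]]
```

>>> jog_arm --series '[[[0,0,0],[12.2,-0.5,4.2],1],[[0,0,0],[12.2,-0.5,4.2],1],[[0,0,0],[12.2,-0.5,4.2],1],[[0,0,0],[12.2,-0.5,4.2],1],[[0,0.1,0],[12,0,0.3],1],[[0,0.1,0],[12,0,0.3],1],[[0,0.1,0],[12,0,0.3],1],[[0,0.1,0],[10,0,0.3],1]]'

```text
clock: 54.5
eef_pos: [591.3, 126.7, 81.9]
tool_rot: [2.904, 1.557, -0.173]
force: [0.0, 0.9, -1.7]
width: 13.3
```

>>> jog_arm --series '[[[0,0,0],[0,0,0],1],[[0,0,0],[0,0,0],1]]'

```text
clock: 54.75
eef_pos: [591.5, 126.9, 83.0]
tool_rot: [2.931, 1.556, -0.146]
force: [-0.5, -0.2, -1.5]
width: 13.5
```

```bash
python3 - <<'E'
from h import *
status();print(gripturn())
plan([(tw(-24,23.5,2.6),3.8,1,2),(tw(-58,23.5,2.6),3.8,1,9),(tw(-70,23.5,2.6),3.8,1,5)],0)
E
```

```text
TCP [591.5 126.9  83. ] noseT [-20.   21.8] z 14.0 tilt 0.8 F [-0.5 -0.2 -1.5] t 54.75 w 13.5
  ([595.7, 153.2], [21.9, 47.9], 27, 29.2)
  ([602.7, 119.0], [26.6, 13.2], 45, 29.8)
  ([521.5, 128.3], [-53.7, 27.9], 61, 29.6)
[(np.int64(-20), -66.3, 4), (np.int64(-16), -65.4, 11), (np.int64(-12), -66.2, 66), (np.int64(-8), -66.2, 81), (np.int64(-4), -66.2, 75), (np.int64(0), -65.5, 19), (np.int64(8), -80.9, 94), (np.int64(12), -79.7, 392), (np.int64(16), -81.0, 108), (np.int64(20), -81.1, 105), (np.int64(24), -80.9, 78)]
[[[-0.1, 0.1, -0.1], [5.7, -0.8, 2.2], 1], [[-0.1, 0.1, -0.1], [5.7, -0.8, 2.3], 1], [[0.0, 0.0, 0.0], [-0.1, 0.0, 3.8], 1], [[0.0, 0.0, 0.0], [-0.1, -0.0, 3.8], 1], [[0.0, 0.0, 0.0], [-0.1, 0.0, 3.8], 1], [[0.0, 0.0, 0.0], [-0.1, 0.0, 3.8], 1], [[0.0, 0.0, 0.0], [-0.1, -0.0, 3.8], 1], [[0.0, 0.0, 0.0], [-0.1, 0.0, 3.8], 1]]
[[[0.0, 0.0, 0.0], [-0.1, 0.0, 3.8], 1], [[0.0, 0.0, 0.0], [-0.1, -0.0, 3.8], 1], [[0.0, 0.0, 0.0], [-0.1, 0.0, 3.8], 1], [[0.0, 0.0, 0.0], [-0.0, 0.0, 2.4], 1], [[0.0, 0.0, 0.0], [-0.0, -0.0, 2.4], 1], [[0.0, 0.0, 0.0], [-0.0, -0.0, 2.4], 1], [[0.0, 0.0, 0.0], [-0.0, 0.0, 2.4], 1], [[0.0, 0.0, 0.0], [-0.0, 0.0, 2.4], 1]]
```

>>> jog_arm --series '[[[-0.1,0.1,0],[5.7,-0.8,2.2],1],[[-0.1,0.1,0],[5.7,-0.8,2.2],1],[[0,0,0],[-0.1,0,3.8],1],[[0,0,0],[-0.1,0,3.8],1],[[0,0,0],[-0.1,0,3.8],1],[[0,0,0],[-0.1,0,3.8],1],[[0,0,0],[-0.1,0,3.8],1],[[0,0,0],[-0.1,0,3.8],1]]'

```text
clock: 55.85
eef_pos: [564.1, 126.5, 71.6]
tool_rot: [2.96, 1.553, -0.114]
force: [2.2, 0.9, 1.5]
width: 13.3
```

>>> jog_arm --series '[[[0,0,0],[-0.1,0,3.8],1],[[0,0,0],[-0.1,0,3.8],1],[[0,0,0],[-0.1,0,3.8],1],[[0,0,0],[0,0,2.4],1],[[0,0,0],[0,0,2.4],1],[[0,0,0],[0,0,2.4],1],[[0,0,0],[0,0,0],1],[[0,0,0],[0,0,0],1]]'

```text
clock: 56.85
eef_pos: [545.5, 125.2, 71.5]
tool_rot: [2.942, 1.554, -0.132]
force: [3.0, -0.9, 3.6]
width: 13.1
```

```bash
cat >> h.py <<'E'
def lump(ty=23):
    for n in('scene','top'):
        d=get_image(n);P=cloud(d);t=toT(P.reshape(-1,3)).reshape(P.shape[:2]+(2,));z=P[...,2]
        k=(z>7)&(z<36)&(d['img'].max(-1)<150)&(abs(t[...,0]+57)<17)&(abs(t[...,1]-ty)<24);print(n,k.sum(),t[k].mean(0).round(1),np.percentile(t[k],[3,97],axis=0).round(1).tolist(),'z',np.percentile(z[k],[5,50,97]).round(1))
E
python3 - <<'E'
from h import *
status();lump();print(gripturn())
E
```

```text
TCP [545.5 125.2  71.5] noseT [-65.9  23. ] z 2.4 tilt 1.0 F [ 3.  -0.9  3.6] t 56.85 w 13.1
  ([530.6, 130.8], [-44.5, 29.8], 127, 22.5)
  ([552.7, 113.4], [-23.6, 10.9], 62, 29.5)
scene 139 [-55.3  22.5] [[-73.3, 2.6], [-41.4, 42.7]] z [ 9.  16.4 21.1]
top 78 [-55.   24.1] [[-73.4, 11.2], [-41.6, 38.3]] z [10.1 18.6 26.6]
[(np.int64(-16), -65.5, 12), (np.int64(-12), -66.2, 65), (np.int64(-8), -66.0, 75), (np.int64(-4), -66.0, 82), (np.int64(0), -65.5, 20), (np.int64(12), -68.2, 384), (np.int64(16), -69.4, 121), (np.int64(20), -69.4, 114), (np.int64(24), -69.6, 90)]
```

The button came down (top now about 21 mm). I'll push the last few millimetres and lift with the proven sequence.

>>> jog_arm --series '[[[0,0,0],[-0.2,0,1.5],1],[[0,0,0],[-0.2,0,1.5],1],[[0,0,0],[0,0,0],1],[[0,-0.9,0],[-1.2,0,-1.2],1],[[0,-0.9,0],[-1.2,0,-1.2],1],[[0,-0.9,0],[-1.2,0,-1.2],1],[[0,-2,0],[-1.6,0,-2.6],1],[[0,-2,0],[-1.6,0,-2.5],1]]'

```text
clock: 58.05
eef_pos: [551.4, 125.5, 78.4]
tool_rot: [0.03, 1.469, -3.044]
force: [0.3, -0.6, -1.5]
width: 13.4
```

>>> jog_arm --series '[[[0,-2,0],[-1.6,0,-2.4],1],[[0,-2,0],[-1.6,0,-2.3],1],[[0,-2,0],[-1.6,0,-2.2],1],[[0,-2,0],[-1.6,0,-2.1],1],[[0,-1,0],[-5,0,0.1],1],[[0,-1,0],[-5,0,0.2],1],[[0,-1,0],[-5,0,0.3],1],[[0,0,0],[0,0,0],1]]'

```text
clock: 59.05
eef_pos: [565.0, 126.7, 98.5]
tool_rot: [0.011, 1.28, -3.064]
force: [-0.3, -0.9, -1.6]
width: 13.2
```

```bash
python3 - <<'E'
from h import *
d=status();print(inpan(d),cur()[2]['qpos'].round(2));print(gripturn())
Y=30
N,t=nose(0)
plan([([N[0],N[1],85],3.8,-20,6),(cell(-31,31,85,Y),Y,-20,10)],0)
E
```

```text
TCP [565.  126.7  98.5] noseT [-65.5  23.2] z 43.5 tilt -16.7 F [-0.3 -0.9 -1.6] t 59.05 w 13.2
(92, (np.float64(11.415083783658403), np.float64(-1.5557689296216206), np.float64(14.598207154322951))) [ 0.1   0.94 -0.63  1.57  0.46  1.09 -2.17]
[(np.int64(-20), -66.4, 5), (np.int64(-16), -66.1, 10), (np.int64(-12), -66.4, 70), (np.int64(-8), -66.4, 82), (np.int64(-4), -66.1, 82), (np.int64(0), -65.3, 14), (np.int64(12), -61.9, 296)]
[[[0.0, -0.5, 0.0], [-6.3, 0.1, 1.4], 1], [[0.0, -0.5, 0.0], [-6.3, 0.1, 1.4], 1], [[0.0, -0.5, 0.0], [-6.3, 0.1, 1.5], 1], [[0.0, -0.5, 0.0], [-6.3, 0.1, 1.5], 1], [[0.0, -0.5, 0.0], [-6.2, 0.1, 1.6], 1], [[0.0, -0.5, 0.0], [-6.2, 0.0, 1.7], 1], [[-2.5, 0.0, 0.9], [1.1, -29.2, 3.0], 1], [[-2.5, 0.0, 0.9], [0.7, -29.3, 1.9], 1]]
[[[-2.5, 0.0, 0.9], [0.3, -29.4, 0.8], 1], [[-2.5, 0.0, 0.9], [-0.1, -29.4, -0.4], 1], [[-2.5, 0.0, 0.9], [-0.6, -29.4, -1.5], 1], [[-2.5, 0.0, 0.9], [-1.0, -29.3, -2.7], 1], [[-2.5, 0.0, 0.9], [-1.4, -29.1, -3.8], 1], [[-2.5, 0.0, 0.9], [-1.8, -28.9, -5.0], 1], [[-2.5, 0.0, 0.9], [-2.2, -28.6, -6.1], 1], [[-2.5, 0.0, 0.9], [-2.6, -28.3, -7.2], 1]]
```

The last button is in the pan. I'll carry it to the near-left cell.

>>> jog_arm --series '[[[0,-0.5,0],[-6.3,0.1,1.4],1],[[0,-0.5,0],[-6.3,0.1,1.4],1],[[0,-0.5,0],[-6.3,0.1,1.5],1],[[0,-0.5,0],[-6.3,0.1,1.5],1],[[0,-0.5,0],[-6.2,0,1.6],1],[[0,-0.5,0],[-6.2,0,1.7],1],[[-2.5,0,0.9],[1.1,-29.2,3],1],[[-2.5,0,0.9],[0.7,-29.3,1.9],1]]'

```text
clock: 60.15
eef_pos: [557.1, 184.6, 136.7]
tool_rot: [0.01, 1.226, -2.972]
force: [-0.0, 0.3, -2.1]
width: 13.1
```

>>> jog_arm --series '[[[-2.5,0,0.9],[0.3,-29.4,0.8],1],[[-2.5,0,0.9],[-0.1,-29.4,-0.4],1],[[-2.5,0,0.9],[-0.6,-29.4,-1.5],1],[[-2.5,0,0.9],[-1,-29.3,-2.7],1],[[-2.5,0,0.9],[-1.4,-29.1,-3.8],1],[[-2.5,0,0.9],[-1.8,-28.9,-5],1],[[-2.5,0,0.9],[-2.2,-28.6,-6.1],1],[[-2.5,0,0.9],[-2.6,-28.3,-7.2],1]]'

```text
clock: 61.15
eef_pos: [509.0, 415.3, 135.8]
tool_rot: [0.01, 1.224, -2.599]
force: [0.1, 0.2, -1.8]
width: 13.0
```

>>> jog_arm --series '[[[0,0,0],[0,0,0],1],[[0,0,0],[0,0,0],1]]'

```text
clock: 61.4
eef_pos: [509.5, 413.8, 135.5]
tool_rot: [0.014, 1.224, -2.597]
force: [0.5, -0.2, -2.0]
width: 13.2
```

```bash
python3 - <<'E'
from h import *
d=status();print(nose(0),inpan(d),cur()[2]['qpos'].round(2),cell(-31,31,47,30))
Y=30
plan([(cell(-31,31,47,Y,10),Y,-2,7)],0)
E
```

```text
TCP [509.5 413.8 135.5] noseT [-98.6 287.4] z 83.6 tilt -19.8 F [ 0.5 -0.2 -2. ] t 61.4 w 13.2
(array([460.00764921, 383.64095553,  83.63768909]), np.float64(-19.839732571735983)) (45, (np.float64(22.816169171638283), np.float64(3.1206038556430507), np.float64(12.512419341083344))) [-0.38  1.04 -0.72  1.23  0.49  1.41 -2.12] [460.01606937922224, 385.64594683570357, 47.0]
[[[0.0, 2.5, -0.1], [3.2, -0.2, 0.9], 1], [[0.0, 2.5, -0.1], [3.3, -0.2, 1.1], 1], [[0.0, 2.5, -0.1], [3.4, -0.2, 1.3], 1], [[0.0, 2.5, -0.1], [3.4, -0.2, 1.6], 1], [[0.0, 2.5, -0.1], [3.5, -0.2, 1.8], 1], [[0.0, 2.5, -0.1], [3.6, -0.2, 2.0], 1], [[0.0, 2.5, -0.1], [3.6, -0.2, 2.2], 1]]
```

>>> jog_arm --series '[[[0,2.5,0],[3.2,-0.2,0.9],1],[[0,2.5,0],[3.3,-0.2,1.1],1],[[0,2.5,0],[3.4,-0.2,1.3],1],[[0,2.5,0],[3.4,-0.2,1.6],1],[[0,2.5,0],[3.5,-0.2,1.8],1],[[0,2.5,0],[3.6,-0.2,2],1],[[0,2.5,0],[3.6,-0.2,2.2],1],[[0,0,0],[0,0,0],1]]'

```text
clock: 62.45
eef_pos: [495.1, 405.6, 114.5]
tool_rot: [0.126, 1.528, -2.486]
force: [0.2, -0.5, -2.4]
width: 13.5
```

```bash
python3 - <<'E'
from h import *
print(nose(0),cur()[2]['qpos'].round(2))
Y=30
plan([(cell(-31,31,46,Y,10),Y,10,3),(cell(-31,31,39,Y,10),Y,22,3)],0)
E
```

```text
(array([460.89070749, 385.1229631 ,  47.59095585]), np.float64(-2.4155849709627613)) [-0.35  0.89 -0.68  1.61  0.65  0.93 -2.31]
[[[0.1, 4.1, -0.1], [-2.0, -0.1, 4.5], 1], [[0.1, 4.1, -0.1], [-1.9, -0.1, 4.6], 1], [[0.1, 4.1, -0.1], [-1.9, -0.1, 4.6], 1], [[0.0, 4.0, 0.0], [-0.1, 0.0, 5.3], 1], [[0.0, 4.0, 0.0], [-0.2, -0.0, 5.4], 1], [[0.0, 4.0, 0.0], [-0.2, 0.0, 5.6], 1]]
```

>>> jog_arm --series '[[[0.1,4.1,0],[-2,0,4.5],1],[[0.1,4.1,0],[-1.9,0,4.6],1],[[0.1,4.1,0],[-1.9,0,4.6],1],[[0,4,0],[-0.1,0,5.3],1],[[0,4,0],[-0.2,0,5.4],1],[[0,3,0],[-0.2,0,4],1],[[0,0,0],[0,0,0],1],[[0,0,0],[0,0,0],1]]'

```text
clock: 63.45
eef_pos: [475.3, 397.3, 123.1]
tool_rot: [3.133, 1.217, 0.518]
force: [0.6, 1.0, -2.2]
width: 13.0
```

```bash
python3 - <<'E'
from h import *
d=status();print(nose(0),inpan(d),cur()[2]['qpos'].round(2));boxb(d)
Y=30
N,t=nose(0)
plan([([N[0]+8,N[1]+4,85],Y,0,7)],0)
E
```

```text
TCP [475.3 397.3 123.1] noseT [-91.8 294.3] z 46.0 tilt 20.3 F [ 0.6  1.  -2.2] t 63.45 w 13.0
(array([465.94211313, 391.34672521,  45.82656242]), np.float64(20.240041322263217)) (59, (np.float64(10.004624757283706), np.float64(-2.134580206918723), np.float64(16.422590836832953))) [-0.66  0.68 -0.19  2.03  1.15  0.23 -2.94]
 cell -1 -1 n 384 raised 38 [-38. -35.] zmax 341.0
 cell -1 1 n 571 raised 0  zmax 270.0
 cell 1 -1 n 94 raised 7 [ 13. -39.] zmax 23.0
 cell 1 1 n 206 raised 16 [17. 23.] zmax 113.0
[[[0.0, -2.9, 0.0], [-2.9, 0.1, -6.5], 1], [[0.0, -2.9, 0.0], [-3.0, 0.1, -6.3], 1], [[0.0, -2.9, 0.0], [-3.1, 0.1, -6.0], 1], [[0.0, -2.9, 0.0], [-3.3, 0.1, -5.8], 1], [[0.0, -2.9, 0.0], [-3.4, 0.1, -5.5], 1], [[0.0, -2.9, 0.0], [-3.5, 0.1, -5.2], 1], [[0.0, -2.9, 0.0], [-3.6, 0.1, -5.0], 1]]
```

>>> jog_arm --series '[[[0,0,0],[0,0,8],1],[[0,0,0],[0,0,-10],1],[[0,0,0],[0,0,8],1],[[0,0,0],[0,0,-10],1],[[0,0,0],[0,0,0],1]]'

```text
clock: 64.12
eef_pos: [480.6, 399.5, 127.0]
tool_rot: [3.129, 1.223, 0.514]
force: [-0.6, 1.1, -2.1]
width: 13.1
```

```bash
python3 - <<'E'
from h import *
d=status();print(nose(0),toT(nose(0)[0],BC,BY),inpan(d),cur()[2]['qpos'].round(2));boxb(d)
w=get_image('wrist')
a=cv2.resize(d['img'][120:220,150:250],(400,400),interpolation=cv2.INTER_CUBIC)
b=cv2.resize(w['img'][150:350,150:350],(400,400))
cv2.imwrite('pics/z1.png',np.hstack([a,b])[:,:,::-1])
E
```

```text
TCP [480.6 399.5 127. ] noseT [-86.7 295.8] z 50.0 tilt 19.9 F [-0.6  1.1 -2.1] t 64.125 w 13.1
(array([470.37418692, 392.97786051,  49.71553696]), np.float64(19.88688480209776)) [[-12.00853113  39.15801835]] (0, None) [-0.62  0.68 -0.24  2.01  1.11  0.27 -2.88]
 cell -1 -1 n 390 raised 38 [-38. -35.] zmax 357.0
 cell -1 1 n 455 raised 24 [-39.  21.] zmax 272.0
 cell 1 -1 n 98 raised 8 [ 14. -39.] zmax 196.0
 cell 1 1 n 238 raised 15 [17. 23.] zmax 155.0
```

View pics/z1.png

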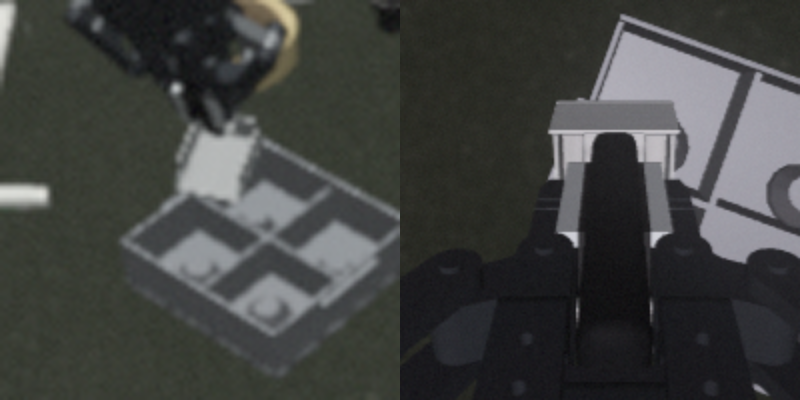

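The shake released it: all four cells now hold a button (crop (197,265), (265,305), plus (255,215) and (340,260) partly visible). Now I'll return the scoop to the rest.

```bash
python3 - <<'E'
from h import *
N,t=nose(0)
plan([([N[0]+10,N[1]+4,90],30,0,6)],0)
E
```

```text
[[[0.0, -3.3, 0.0], [-3.5, 0.4, -7.9], 1], [[0.0, -3.3, 0.0], [-3.7, 0.4, -7.5], 1], [[0.0, -3.3, 0.0], [-3.9, 0.4, -7.2], 1], [[0.0, -3.3, 0.0], [-4.1, 0.4, -6.8], 1], [[0.0, -3.3, 0.0], [-4.2, 0.3, -6.4], 1], [[0.0, -3.3, 0.0], [-4.4, 0.3, -6.1], 1]]
```

>>> jog_arm --series '[[[0,-3.3,0],[-5,0.4,-7.9],1],[[0,-3.3,0],[-5,0.4,-7.5],1],[[0,-3.3,0],[-5,0.4,-7.2],1],[[0,-3.3,0],[-5,0.4,-6.8],1],[[0,-3.3,0],[-5,0.3,-6.4],1],[[0,-3.3,0],[-5,0.3,-6.1],1],[[0,0,0],[0,0,0],1]]'

```text
clock: 65.1
eef_pos: [512.0, 415.3, 164.4]
tool_rot: [2.049, 1.564, -0.567]
force: [-0.1, 0.1, -2.0]
width: 13.1
```

```bash
python3 - <<'E'
from h import *
print(nose(0),cur()[2]['qpos'].round(2))
N=nose(0)[0]
plan([([470,260,100],22,0,5),([388.5,92,95],10,0,6)],0)
t=get_image('top');boxb(t)
E
```

```text
(array([480.30991139, 396.47473573,  95.80805171]), np.float64(0.1660820004770441)) [-0.35  0.83 -0.68  1.56  0.6   0.97 -2.27]
[[[1.6, 0.0, -0.1], [-0.7, 23.7, 15.4], 1], [[1.6, 0.0, -0.1], [-0.7, 24.1, 14.8], 1], [[1.6, 0.0, -0.1], [-0.8, 24.5, 14.1], 1], [[1.6, 0.0, -0.1], [-0.8, 24.9, 13.5], 1], [[1.6, 0.0, -0.1], [-0.8, 25.3, 12.8], 1], [[2.0, 0.0, 0.0], [0.8, 22.2, 23.1], 1], [[2.0, 0.0, 0.0], [0.8, 23.0, 22.4], 1], [[2.0, 0.0, 0.0], [0.8, 23.7, 21.6], 1]]
[[[2.0, 0.0, 0.0], [0.8, 24.5, 20.8], 1], [[2.0, 0.0, 0.0], [0.8, 25.2, 20.0], 1], [[2.0, 0.0, 0.0], [0.8, 25.9, 19.1], 1]]
 cell -1 -1 n 1068 raised 48 [-38. -34.] zmax 631.0
 cell -1 1 n 947 raised 46 [-40.  20.] zmax 582.0
 cell 1 -1 n 395 raised 41 [ 16. -42.] zmax 593.0
 cell 1 1 n 967 raised 36 [13. 25.] zmax 577.0
```

>>> jog_arm --series '[[[1.6,0,0],[-0.7,23.7,15.4],1],[[1.6,0,0],[-0.7,24.1,14.8],1],[[1.6,0,0],[-0.8,24.5,14.1],1],[[1.6,0,0],[-0.8,24.9,13.5],1],[[1.6,0,0],[-0.8,25.3,12.8],1],[[2,0,0],[0.8,22.2,23.1],1],[[2,0,0],[0.8,23,22.4],1],[[2,0,0],[0.8,23.7,21.6],1]]'

```text
clock: 66.15
eef_pos: [462.7, 184.5, 166.8]
tool_rot: [2.003, 1.564, -0.856]
force: [0.1, 0.1, -2.1]
width: 13.4
```

>>> jog_arm --series '[[[2,0,0],[0.8,24.5,20.8],1],[[2,0,0],[0.8,25.2,20],1],[[2,0,0],[0.8,25.9,19.1],1],[[0,0,0],[0,0,0],1],[[0,0,0],[0,0,0],1]]'

```text
clock: 66.78
eef_pos: [424.9, 98.5, 165.1]
tool_rot: [2.4, 1.564, -0.562]
force: [0.6, 0.2, -1.2]
width: 13.3
```

```bash
python3 - <<'E'
from h import *
print(nose(0),cur()[2]['qpos'].round(2),gripturn())
d=get_image('wrist');P=cloud(d);x,y,z=P[...,0],P[...,1],P[...,2];hsv=cv2.cvtColor(d['img'],cv2.COLOR_RGB2HSV)
k=(hsv[...,2]>120)&(hsv[...,1]<60)&(abs(x-411)<60)&(abs(y-96)<60)&(z<12)&(z>-3)
if k.sum()>30: print('rest',cv2.minAreaRect(P[k][:,:2].astype(np.float32)))
plan([([388.5,92,30],10,0,5),([388.5,92,4.6],10,0,6)],0)
E
```

```text
(array([388.83069475,  91.63340874,  96.38156456]), np.float64(0.27686644196663535)) [ 0.14  0.55 -0.61  2.18  0.59  0.58 -2.3 ] [(np.int64(-16), -66.4, 9), (np.int64(-12), -66.3, 63), (np.int64(-8), -65.9, 84), (np.int64(-4), -66.0, 80), (np.int64(0), -66.0, 23), (np.int64(12), -61.8, 288)]
rest ((410.9354248046875, 96.95497131347656), (75.51029205322266, 75.62239074707031), 84.634033203125)
[[[0.1, -0.1, 0.0], [13.3, 0.1, 0.1], 1], [[0.1, -0.1, 0.0], [13.3, 0.1, 0.1], 1], [[0.1, -0.1, 0.0], [13.3, 0.1, 0.1], 1], [[0.1, -0.1, 0.0], [13.3, 0.1, 0.1], 1], [[0.1, -0.1, 0.0], [13.3, 0.1, 0.1], 1], [[0.0, 0.0, 0.0], [4.2, 0.0, -0.0], 1], [[0.0, 0.0, 0.0], [4.2, 0.0, -0.0], 1], [[0.0, 0.0, 0.0], [4.2, 0.0, -0.0], 1]]
[[[0.0, 0.0, 0.0], [4.2, 0.0, -0.0], 1], [[0.0, 0.0, 0.0], [4.2, 0.0, -0.0], 1], [[0.0, 0.0, 0.0], [4.2, 0.0, -0.0], 1]]
```

>>> jog_arm --series '[[[0,-0.1,0],[13.3,0.1,0],1],[[0,-0.1,0],[13.3,0.1,0],1],[[0,0,0],[13.3,0.1,0],1],[[0,0,0],[13.3,0.1,0],1],[[0,0,0],[13.3,0.1,0],1],[[0,0,0],[7,0,0],1],[[0,0,0],[7,0,0],1],[[0,0,0],[6,0,0],1]]'

```text
clock: 67.88
eef_pos: [425.4, 97.1, 78.0]
tool_rot: [1.65, 1.566, -1.313]
force: [-1.2, -0.5, -2.5]
width: 13.2
```

>>> jog_arm --series '[[[0,0,0],[3,0,0],1],[[0,0,0],[2,0,0],1],[[0,0,0],[0,0,0],1],[[0,0,0],[0,0,0],1]]'

```text
clock: 68.38
eef_pos: [425.3, 97.0, 73.5]
tool_rot: [1.649, 1.566, -1.314]
force: [0.1, 0.4, -1.5]
width: 13.4
```

```bash
python3 - <<'E'
from h import *
print(nose(0),cur()[2]['qpos'].round(2),cur()[2]['force'])
d=get_image('scene');P=cloud(d);x,y,z=P[...,0],P[...,1],P[...,2]
k=(abs(x-400)<8)&(abs(y-95)<10)&(z<20);print('pan floor z',np.median(z[k]),k.sum())
E
```

```text
(array([389.00964274,  90.08842097,   4.94525026]), np.float64(0.022114091892559643)) [-0.03  0.7  -0.38  2.23  0.81  0.34 -2.5 ] [ 0.05458669  0.37521723 -1.50848546]
pan floor z 5.382676404048198 62
```

>>> jog_arm --series '[[[0,0,0],[1,0,0],1],[[0,0,0],[0,0,0],1],[[0,0,0],[0,0,0],-1],[[0,0,0],[0,0,0],-1],[[0,0,0],[0,0,0],-1],[[0,0,0],[0,0,0],-1],[[0,0,0],[0,0,0],-1],[[0,0,0],[0,0,0],-1]]'

```text
clock: 69.42
eef_pos: [425.2, 96.9, 72.3]
tool_rot: [1.551, 1.566, -1.412]
force: [-0.1, -0.4, 0.2]
width: 85.8
```

>>> jog_arm --series '[[[0,0,0],[-8,0,0],-1],[[0,0,0],[-12,0,0],-1],[[0,0,0],[-16,0,0],-1],[[0,0,0],[-20,0,0],-1],[[0,0,0],[-20,0,0],-1],[[0,0,0],[-20,0,0],-1],[[0,0,0],[-20,0,0],-1],[[0,0,0],[-10,0,0],-1]]'

```text
clock: 70.42
eef_pos: [425.4, 97.6, 199.8]
tool_rot: [1.934, 1.565, -1.03]
force: [0.1, 0.3, -0.2]
width: 85.3
```

```bash
python3 - <<'E'
from h import *
p,q,s=cur();print(p,s['width'],s['force'],s['clock'])
d=get_image('wrist');P=cloud(d);x,y,z=P[...,0],P[...,1],P[...,2]
loc=(abs(x-408)<50)&(abs(y-95)<50)
for lo,hi in((8,14),(14,22),(60,100),(104,120)):
    k=loc&(z>lo)&(z<=hi)
    if k.sum()>5: r=cv2.minAreaRect(P[k][:,:2].astype(np.float32));print(lo,k.sum(),P[k].mean(0).round(1),np.round(r[0],1),np.round(r[1],1),round(r[2],1))
t=get_image('top');sc=get_image('scene');print('top');boxb(t);print('scene');boxb(sc)
k=(cloud(sc)[...,2]>60)
Q=cloud(sc);kk=(abs(Q[...,0]-425)<25)&(abs(Q[...,1]-97)<20)
for lo,hi in((40,70),(70,100),(104,118)):
    m=kk&(Q[...,2]>lo)&(Q[...,2]<hi); print('handle',lo,m.sum(),Q[m].mean(0).round(1) if m.any() else '')
a=cv2.resize(t['img'][100:230,170:330],(480,390),interpolation=cv2.INTER_CUBIC);b=cv2.resize(sc['img'][190:300,210:300],(319,390),interpolation=cv2.INTER_CUBIC)
cv2.imwrite('pics/fin.png',np.hstack([a,b])[:,:,::-1])
E
```

```text
[425.37297716  97.62533836 199.84085985] 85.2944307331281 [ 0.10420959  0.3018316  -0.17986828] 70.425
8 73 [424.6  98.3  11. ] [414.4  97.1] [45.4 42. ] 10.3
14 173 [423.7  98.6  19.2] [419.3  97.9] [35.9 42. ] 10.6
60 183 [435.9 100.9  81.7] [434.9 100.6] [ 4.5 13.9] 10.6
104 370 [429.8  99.8 113.2] [428.7  99.2] [16.9 14.2] 11.4
top
 cell -1 -1 n 277 raised 49 [-38. -34.] zmax 26.0
 cell -1 1 n 290 raised 54 [-39.  21.] zmax 24.0
 cell 1 -1 n 267 raised 39 [ 15. -43.] zmax 30.0
 cell 1 1 n 267 raised 38 [14. 26.] zmax 27.0
scene
 cell -1 -1 n 106 raised 38 [-38. -34.] zmax 20.0
 cell -1 1 n 98 raised 21 [-38.  22.] zmax 19.0
 cell 1 -1 n 99 raised 8 [ 13. -40.] zmax 22.0
 cell 1 1 n 91 raised 16 [18. 23.] zmax 22.0
handle 40 83 [423.3  93.8  55.5]
handle 70 84 [423.4  93.4  85.5]
handle 104 67 [425.8  95.7 110.4]
```

View pics/fin.png

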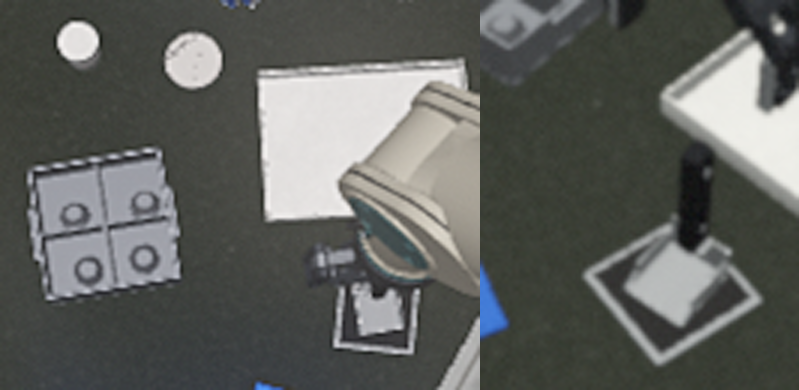

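The final view shows one button in each cell (crop (75,214), (145,203), (88,268), (143,258)). The scoop stands upright on its rest about 3 mm off centre, released, and the jar and block have not moved. I'm handing in.

```bash
python3 -c "
from cell import *
print(finish_job())"
```

```text
the job is handed in; nothing more can be done
None
```

The job is handed in at about 70 s of the 208 s allowed: all four buttons are in the box, one to a cell. The scoop is back on its rest and released. `finish_job()` gave no verdict.

**How it went**
- **First scoop attempt:** this failed. I pressed too hard on the tray floor, the scoop turned 22° in the grip, and the button was left standing on its rim against the near wall.
- **Recovery:** I set the scoop down flat on the empty part of the tray, regripped it lower on the handle, and pushed with almost no floor pressure. Each of the four buttons then came up at the first try, the one on its rim last.
- **Dumping:** a wrist joint reached its range limit during every dump, so the tilt stopped short and the tool drifted up. The last button needed a small shake to slide out. All four still fell into the intended cells.

**Last checks**
- **Buttons:** top and scene views both show one button in each cell, nothing above about 30 mm.
- **Scoop:** it stands upright, with the pan centre about 3 mm from the plate centre. The wrist and scene views differ by about 3–4 mm on its position, well inside the 25 mm limit.
- **Gripper:** it is open and 127 mm above the release height, and the force reading is about zero.
- **Other items:** the jar and the round block look unmoved in the last picture, but I did not measure them.

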